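Push the mixer bush out of its sloping cell and load it into the guarded run-in well

ROBOT

A 6-joint arm with a two-finger parallel gripper is mounted at the origin on the work surface. World frame = base frame: x ahead of the robot, y to its left, z up, the work surface at z = 0. Lengths are in m, angles in degrees, forces in N, time in s.
With the tool pointing down it reaches from about 0.35 to 0.875 m from the base axis. Payload 4.2 kg.
Tool frame: the origin (TCP) lies midway between the tips of the shut fingers; the grasp point (between the pads) lies 19 mm behind it; x points along the fingers, y is the direction in which the jaws open and shut, and the axes are right-handed (so a half turn about x gives the same grasp; the last joint's range is limited). The gripper opens to 87 mm and grips with 3 to 60 N. Pads are 19 mm wide; open, the fingers measure 117 mm over their backs; the gripper's body (75 mm by 190 mm) begins 51 mm behind the grasp point.
Start: joints at [-61.559, 22.042, 0.453, 0, -68.411, -14.817], TCP at [0.147, -0.607, 0.223] pointing down, gripper open.
Joint ranges: [-179.83, 179.83], [-69.29, 118.12], [-61.27, 80.66], [-181.25, 117.63], [-171.15, -9.14], [-177.46, 177.46]. Speed limits (degrees/s): [159.86, 159.86, 180, 180, 180, 180].

INTERFACE

Orientations are given as a 3x3 rotation matrix whose columns are the frame's x, y, z axes.
In Python, from station import r gives the robot as it stands.
- The arm moves only by the tool play_rows, never from a script. Its argument "plan" is a list that holds one entry, the list of rows, each a list of 6 numbers: the shift along the tool's x, y, z in cm, then the turn, a rotation vector about the tool's x, y, z in units of 10 degrees (1.0 is 10 degrees). A call has 1 to 5 rows; each row is the pose to reach, as a shift and turn from the pose commanded when the call began, along the tool's axes at that moment; what a row does not reach only later rows make up. A row lasts 1/8 s, in which the tool goes at most 62.5 mm and 10.7 degrees, less where a joint would pass 70% of its speed; a pose out of reach is approached as far as the arm can. A call with a gripper value outside its range is refused whole. "hand" is the opening, from 0 (shut) to 1 (fully open), set as the call begins (left out, the last holds). The fingers move at their own pace and stop on an object; the grip force is fixed at half the most. Time passes only in rows, so rows that repeat a pose let the fingers close. It gives the time, the measured TCP pose, the force and the opening at its end, in the units of the state.
- r.sense(): the state, without advancing time (a new reading comes with each control period).
- r.capture(name): name is "side" or "top" or "wrist"; returns (picture, depth): 480x640x3 uint8, blue, green, red; 480x640 float32, m along the optical axis (not along the pixel's ray), 0 where there is no reading.
- r.get_calibration(name): a dict with "vfov" (degrees; the focal length in pixels is half the picture's height over the tangent of half this angle, whatever the lens; pixels are square), "cx", "cy" (the principal point, pixels), "distortion" ([k1, k2, p1, p2, k3] as OpenCV has them; the pictures are not rectified), "rvec" (rotation vector, rad) and "tvec" (3), from world to camera coordinates, as OpenCV has them. Camera axes: x right, y down, z forward; pixel columns grow to the right and rows downward; lengths in m; the calibration is good to about 2 mm. A picture is of the moment at which its call begins: read the wrist's pose just before it. get_calibration takes no time and is no camera call; for the wrist camera it gives the pose at the moment of the call.
- r.finish_job(): hands the job in, once; it reports no verdict.
The state is a dict: "time_s": time; "joints": joint angles; "joint_velocities": joint speeds; "effort": joint torques, N m; "tcp_pos": TCP position; "ee_rot": TCP orientation; "wrist_force": force on the tool from outside, world axes, zero at the start; "moment": the same for the moment, N m; "gripper_width": opening from 0.0 (shut) to 1.0 (fully open).
Only numpy, scipy, OpenCV 4.12 (cv2) and the standard library are available. Lean on these libraries where they do the work, as an engineer would, in place of code of your own. Each camera call takes 0.05 s, during which the arm holds its last target.

TASK

Push the round aluminium bush up out of its sloping block by pressing the lever's black pad down, let go of the lever, and then take hold of the raised bush. Load it into the run-in station: with the wire guard lifted, stand the bush upright in the middle of the round rubber pad, setting it down gently rather than dropping it, and finally lower the guard fully shut. The guard may be lifted before or after the bush is pushed up; do not disturb the other things on the table.

Things in the scene. Friction and masses are not known exactly. Their poses are not given: they have to be found in the camera images.
- bush_c (a point): Centre (half-way up, on the axis) of the loose bush: a solid aluminium cylinder with two dark bands, 50 mm diameter, 70 mm long, 0.25 to 0.5 kg; its z axis runs along the cylinder. At the start it is in the sloping block's cell, its top flush, so it cannot be gripped; with the lever fully down its top 42 mm stand out.
- cell_mouth (a point): Centre of the round mouth (53 mm) of the cell, 70 mm deep, in the top face (90 x 90 mm) of the aluminium block on the grey stand. Its z axis is the cell's axis, pointing out: it leans 30 degrees from vertical, to the robot's side. y is level, towards the lever's pad; x runs up the slope. The stand is fixed, left or right of the station, and may be turned. Nothing stands on the top face.
- lever_pad (a point): Centre of the upper face of the black pad (52 x 44 mm) at the outer end of the rocker lever that works the ejector pin under the cell. The pivot runs along cell_mouth x, 70 mm from the cell's axis along y and 105 mm below the mouth's plane; the pad's centre is 83 mm from it, farther out. Pressing it about 49 mm along minus cell_mouth z lifts the bush.
- lever (a joint): Angle of the rocker lever, rad: 0 pad up (bush flush), 0.6 pad fully down at a hard stop (bush raised 42 mm, 70 mm per rad). No spring: stiff, about 8 to 14 N on the pad, and it stays where it is left.
- pad (a point): Centre of the top face of the black rubber pad, 90 mm diameter, in the middle of the station's steel well, 16 mm above the table. The well is square, 150 mm inside, its walls 98 mm high. Axes: z up, x from the front towards the guard's hinge, y along the hinge. The station is fixed, left or right of the stand, and may be turned.
- guard (a joint): Angle of the wire guard, rad: 0 shut (lying flat on the well), 1.57 upright, 1.75 stop; at the start shut or a little ajar. Friction keeps it where it is left; it takes about 3 N at the bar.
- guard_bar (a point): Middle of the guard's handle: a round dark steel bar, 12 mm thick, 110 mm long, parallel to the hinge, 44 mm beyond the guard's front edge and in the plane of the guard. 200 mm from the hinge line; with the guard shut it is 103 mm above the table.
- guard_hinge (a point): Middle of the guard's hinge line, along the station's y axis, at the back rim of the well, 80 mm behind the pad's centre and 99 mm above the table. Fixed on the guard, so its axes turn with it (x points from the bar to the hinge).
- bowl: Bystander: steel mixing bowl, 200 mm wide, 100 mm high; origin under its centre.
- tin: Bystander: grey tin, 68 mm diameter, 100 mm high; origin under its centre.
- spanner: Bystander: steel spanner 200 mm long lying flat; origin under its middle.
- collar: Bystander: steel collar (ring), 72 mm outside, 44 mm inside, 30 mm high; origin under its centre.
- beater: Bystander: flat aluminium mixer beater, about 260 x 170 mm, lying flat; origin under its middle.
- whip: Bystander: wire whip about 280 mm long, 100 mm across, lying; origin under its middle.
Mind the look-alikes: they are no part of the job. Leave any blue, purple or red look-alike of the part that bears bush_c alone.

How it is judged:
By the outcome, as a careful person would: the job done as asked, in the order asked, and still so for the second after the job is handed in, with the robot touching nothing.
It also fails if it takes over 72 s, if anything falls off the work surface, if the arm or the gripper's body presses on something with over 40 N, if the wrist force passes 120 N, or if a joint passes its speed limit or range.

## Working session

There is one attempt and no reset: what is moved stays moved. The work goes in short steps, Python scripts to look and compute and a tool call to move; the robot and the scene stay as the last step left them, time stands still between calls to the robot, and variables do not carry over. Pictures are saved under pics/ and viewed, and the job is handed in when it is done.

Besides the shell and the picture viewer there is one more tool, called after "Call:" as name(argument=value, ...), one argument or row to a line, values as JSON. play_rows: Moves the arm, as the interface text tells. Its arguments: {"type":"object","properties":{"plan":{"type":"array","items":{"type":"array","items":{"type":"array","items":{"type":"number"}}}},"hand":{"type":"number"}},"required":["plan"]}

```bash
ls; mkdir -p pics; python3 - <<'E'
from station import r
import cv2,numpy as np
print(r.sense())
for n in ["side","top","wrist"]:
    c=r.get_calibration(n); print(n,c)
    im,d=r.capture(n); cv2.imwrite(f"pics/{n}0.png",im); np.save(f"pics/{n}0.npy",d)
    print((d>0).mean(), d.max())
E
```

```text
pics
{'time_s': 0.0, 'joints': array([-6.15581659e+01,  2.20902437e+01,  3.78552498e-01, -3.00417048e-02,
       -6.84115170e+01, -1.48182472e+01]), 'joint_velocities': array([ 0.08360261,  0.16756288, -0.04801139, -0.05704866, -0.00530369,
       -0.06258807]), 'effort': array([ 6.08314658e-04, -3.90668249e+01,  1.87400848e+01,  4.21975538e+00,
        1.08674134e-02, -2.04790767e-04]), 'tcp_pos': array([ 0.14710596, -0.6068054 ,  0.22145396]), 'ee_rot': array([[-5.95435465e-04, -2.35353558e-01,  9.71909640e-01],
       [ 2.12299778e-03,  9.71907324e-01,  2.35354298e-01],
       [-9.99997569e-01,  2.20350030e-03, -7.90530087e-05]]), 'wrist_force': array([-0.37729513, -0.29147546, -0.19195771]), 'moment': array([ 0.04002812, -0.01930096,  0.05324497]), 'gripper_width': 1.0034214162974555}
side {'vfov': 44.56217384841665, 'cx': 320.38697701769854, 'cy': 238.44339266664687, 'distortion': array([-0.07340256,  0.        ,  0.        ,  0.        ,  0.        ]), 'rvec': array([ 2.08528391, -0.3958334 ,  0.25564214]), 'tvec': array([-0.51710525,  0.22707408,  1.53070675])}
0.9959147135416667 3.9105194
top {'vfov': 48.83262574146711, 'cx': 314.3880370713098, 'cy': 234.61578770242613, 'distortion': array([-0.09705585,  0.        ,  0.        ,  0.        ,  0.        ]), 'rvec': array([ 2.18178849, -2.12037314,  0.16173183]), 'tvec': array([-0.00371254,  0.57218539,  1.43468537])}
0.9959342447916667 2.4449794
wrist {'vfov': 66.92982398507904, 'cx': 319.0692492115821, 'cy': 235.6522673425547, 'distortion': array([-0.00552239,  0.        ,  0.        ,  0.        ,  0.        ]), 'rvec': array([-1.82030091, -2.31334392, -0.33836172]), 'tvec': array([ 0.62340053, -0.03509404,  0.39137611])}
0.9960188802083333 1.2404598
```

View pics/side0.png

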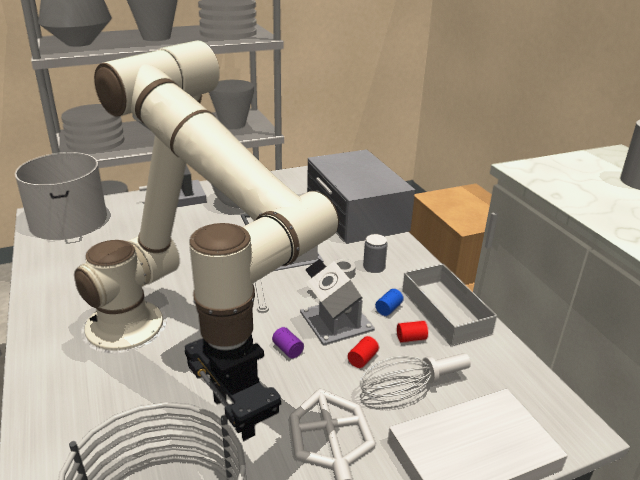

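View pics/top0.png

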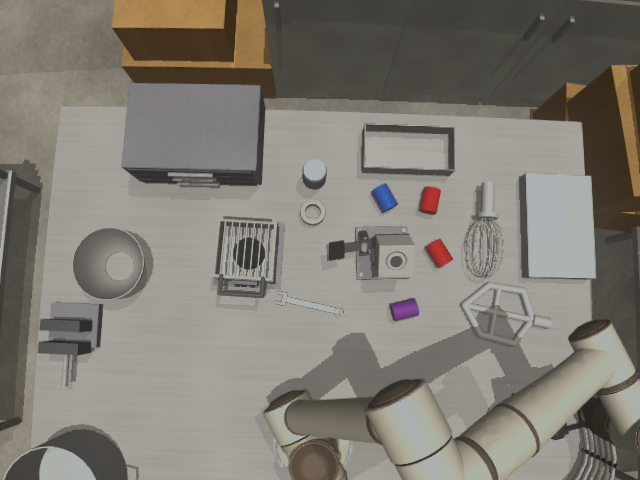

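View pics/wrist0.png

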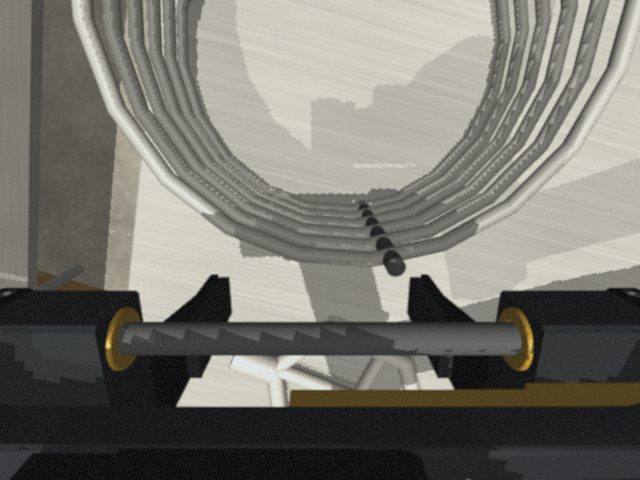

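The side view shows the block at (330,285), its lever at (317,268), and loose red, blue and purple cylinders around it. The top view shows the station at (247,255), the block mouth at (397,261) and the lever pad at (336,250). I'll crop and measure these next.

```bash
cat > h.py <<'E'
import cv2,numpy as np
from station import r
def K(c): 
    f=240/np.tan(np.radians(c["vfov"]/2)); return np.array([[f,0,c["cx"]],[0,f,c["cy"]],[0,0,1.]])
def ray(c,uv):
    R=cv2.Rodrigues(c["rvec"])[0]; 
    p=cv2.undistortPoints(np.array(uv,float).reshape(-1,1,2),K(c),c["distortion"]).reshape(-1,2)
    d=np.c_[p,np.ones(len(p))]
    return -R.T@c["tvec"], d@R   # origin, world dirs (z_cam=1)
def onz(c,uv,z):
    o,d=ray(c,uv); return o+d*((z-o[2])/d[:,2])[:,None]
def dep(c,uv,D):
    o,d=ray(c,uv); uv=np.array(uv).reshape(-1,2).astype(int)
    return o+d*D[uv[:,1],uv[:,0]][:,None]
def cloud(c,D):
    v,u=np.mgrid[0:480,0:640]; o,d=ray(c,np.c_[u.ravel(),v.ravel()])
    return (o+d*D.ravel()[:,None]).reshape(480,640,3)
def proj(c,P): return cv2.projectPoints(np.array(P,float).reshape(-1,3),c["rvec"],c["tvec"],K(c),c["distortion"])[0].reshape(-1,2)
def crop(im,x0,y0,x1,y1,s,name): cv2.imwrite(name,cv2.resize(im[y0:y1,x0:x1],None,fx=s,fy=s,interpolation=cv2.INTER_CUBIC))
E
python3 - <<'E'
from h import *
im=cv2.imread("pics/top0.png"); crop(im,200,190,440,330,3.3,"pics/topc.png")
im=cv2.imread("pics/side0.png"); crop(im,230,200,430,350,4,"pics/sidec.png")
c=r.get_calibration("top"); D=np.load("pics/top0.npy"); C=cloud(c,D)
print("top"); 
for uv in [(397,261),(410,240),(380,235),(380,272),(412,272),(336,250),(248,255),(247,292),(230,285),(265,290),(370,300),(320,80+140)]: print(uv,C[uv[1],uv[0]].round(3))
E
```

```text
top
(397, 261) [ 0.493 -0.2    0.157]
(410, 240) [ 0.549 -0.234  0.153]
(380, 235) [ 0.565 -0.161  0.118]
(380, 272) [ 0.465 -0.159  0.139]
(412, 272) [ 0.468 -0.243  0.138]
(336, 250) [ 0.525 -0.046  0.087]
(248, 255) [0.512 0.198 0.015]
(247, 292) [0.408 0.198 0.   ]
(230, 285) [0.426 0.246 0.01 ]
(265, 290) [0.415 0.147 0.006]
(370, 300) [ 0.396 -0.15  -0.002]
(320, 220) [ 0.615 -0.002  0.033]
```

View pics/topc.png

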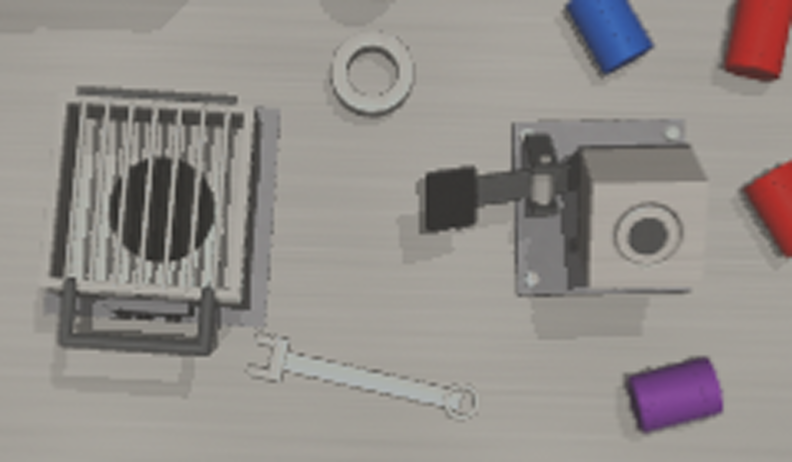

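View pics/sidec.png

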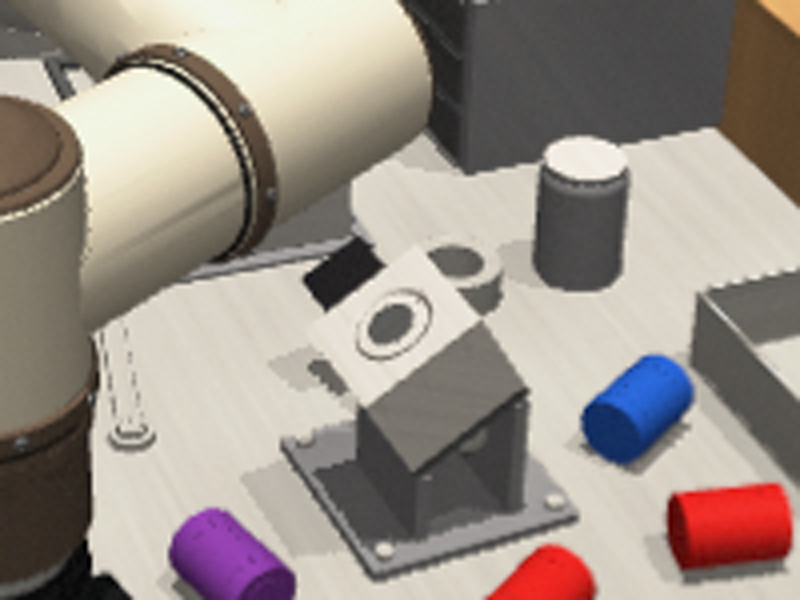

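```bash
python3 - <<'E'
from h import *
c=r.get_calibration("top"); D=np.load("pics/top0.npy"); C=cloud(c,D); im=cv2.imread("pics/top0.png")
# block face: plane fit
m=np.zeros((480,640),bool); m[238:276,378:412]=1
P=C[m]; 
P=P[P[:,2]>0.05]
# RANSAC-like iterative
sel=np.ones(len(P),bool)
best=None;rng=np.random.default_rng(0)
for _ in range(500):
    q=P[rng.choice(len(P),3,False)]; n=np.cross(q[1]-q[0],q[2]-q[0]); n/=np.linalg.norm(n)+1e-12
    k=(abs((P-q[0])@n)<.002)
    if best is None or k.sum()>best.sum(): best=k
Q=P[best];m0=Q.mean(0); n=np.linalg.svd(Q-m0)[2][2]; n*=np.sign(n[2]); print("n",n.round(4),np.degrees(np.arccos(n[2])),len(Q),"yaw",np.degrees(np.arctan2(n[1],n[0])))
dist=np.full((480,640),9.); dist=abs((C-m0)@n); face=(dist<.003)&m
# in-plane extents
yl=np.cross([0,0,1],n); yl/=np.linalg.norm(yl); print("level",yl)
xs=np.cross(yl,n); 
e=C[face]-m0; 
r1=cv2.minAreaRect(np.c_[e@yl,e@xs].astype(np.float32)); print(r1, m0+yl*r1[0][0]+xs*r1[0][1])
# bore ellipse, in the crop: dark circle and outer
g=cv2.cvtColor(im,cv2.COLOR_BGR2GRAY); 
sub=cv2.resize(g[248:276,382:412],None,fx=8,fy=8,interpolation=cv2.INTER_CUBIC)
_,b=cv2.threshold(sub,95,255,cv2.THRESH_BINARY_INV)
for ct in cv2.findContours(b,cv2.RETR_LIST,cv2.CHAIN_APPROX_NONE)[0]:
    if cv2.contourArea(ct)>1000 and len(ct)>5:
        el=cv2.fitEllipse(ct); uv=np.array(el[0])/8-0.4375+[382,248]
        o,d=ray(c,uv); t=((m0-o)@n)/(d[0]@n); print("ell",el,uv,o+d[0]*t)
# lever pad
hsv=cv2.cvtColor(im,cv2.COLOR_BGR2HSV)
mp=(g<55); mp[:240]=0; mp[:,:324]=0; mp[264:]=0; mp[:,347:]=0
mp=cv2.erode(mp.astype(np.uint8),np.ones((3,3)))>0
Pp=C[mp]; mm=np.median(Pp,0); print("padlever",Pp.shape,mm.round(4)); 
A=np.linalg.svd(Pp-Pp.mean(0))[2][2]; print("padn",A*np.sign(A[2]))
ct=cv2.findContours((cv2.dilate(mp.astype(np.uint8),np.ones((3,3)))),cv2.RETR_EXTERNAL,cv2.CHAIN_APPROX_NONE)[0]
ct=max(ct,key=cv2.contourArea); print(cv2.minAreaRect(ct))
print(C[250,326:350].round(3))
E
```

```text
n [-0.4957 -0.05    0.8671] 29.881942136116276 565 yaw -174.24242657606138
level [ 0.10031958 -0.99495527  0.        ]
((0.00046536698937416077, 0.00013908371329307556), (0.08668036013841629, 0.09027291089296341), 2.715252161026001) [ 0.49570584 -0.1959891   0.15371939]
ell ((114.0711898803711, 108.61671447753906), (80.7550277709961, 89.41409301757812), 57.2916145324707) [395.82139874 261.13958931] [ 0.49337502 -0.19781485  0.1522816 ]
padlever (168, 3) [ 0.525  -0.0458  0.0883]
padn [0.45482872 0.89056012 0.00578833]
((336.0, 250.0), (16.0, 14.0), 90.0)
[[ 5.350e-01 -2.200e-02 -1.000e-03]
 [ 5.340e-01 -2.500e-02  3.000e-03]
 [ 5.350e-01 -2.800e-02 -1.000e-03]
 [ 5.250e-01 -2.800e-02  8.800e-02]
 [ 5.240e-01 -3.000e-02  9.100e-02]
 [ 5.240e-01 -3.300e-02  9.700e-02]
 [ 5.240e-01 -3.500e-02  9.500e-02]
 [ 5.250e-01 -3.800e-02  8.600e-02]
 [ 5.250e-01 -4.100e-02  8.900e-02]
 [ 5.250e-01 -4.400e-02  8.600e-02]
 [ 5.250e-01 -4.600e-02  8.700e-02]
 [ 5.250e-01 -4.900e-02  9.200e-02]
 [ 5.250e-01 -5.200e-02  8.900e-02]
 [ 5.260e-01 -5.500e-02  8.500e-02]
 [ 3.630e-01  2.100e-02  1.501e+00]
 [ 5.260e-01 -6.000e-02  8.400e-02]
 [ 5.270e-01 -6.300e-02  8.000e-02]
 [ 5.260e-01 -6.600e-02  8.300e-02]
 [ 5.270e-01 -6.900e-02  7.400e-02]
 [ 5.280e-01 -7.200e-02  6.900e-02]
 [ 5.280e-01 -7.500e-02  6.800e-02]
 [ 5.280e-01 -7.700e-02  7.200e-02]
 [ 5.290e-01 -8.000e-02  6.500e-02]
 [ 5.280e-01 -8.300e-02  7.100e-02]]
```

```bash
python3 - <<'E'
from h import *
c=r.get_calibration("top"); D=np.load("pics/top0.npy"); C=cloud(c,D); im=cv2.imread("pics/top0.png")
crop(im,205,205,295,305,6,"pics/st.png")
z=C[...,2]
a=np.clip(z*1600,0,255).astype(np.uint8); crop(a,205,205,295,305,6,"pics/stz.png")
g=cv2.cvtColor(im,cv2.COLOR_BGR2GRAY)
mp=(g<45); mp[:232]=0;mp[278:]=0;mp[:,:228]=0;mp[:,270:]=0
print("rubber px",np.argwhere(mp).mean(0)[::-1])
print(z[255,212:292:2].round(3)); 
for rr in range(284,298): print(rr,z[rr,218:270:3].round(3))
E
```

```text
rubber px [nan nan]
[ 0.003  0.114  0.11   0.074  0.038  0.114  0.01   0.011  0.112  0.002
  0.006  0.021  0.112  0.016  0.016  0.017  0.116  0.015  0.015  0.013
  0.112  0.011  0.02   0.118  0.021  0.018  0.014  0.114  0.007  0.008
  0.115  0.11   0.035  0.004  0.002  0.005 -0.002 -0.001 -0.001  0.   ]
284 [0.124 0.128 0.008 0.011 0.008 0.005 0.05  0.054 0.055 0.055 0.053 0.058
 0.058 0.053 0.12  0.123 0.007 0.006]
285 [0.128 0.124 0.006 0.006 0.01  0.007 0.036 0.038 0.042 0.036 0.027 0.042
 0.052 0.046 0.122 0.122 0.007 0.005]
286 [ 0.124  0.127  0.002 -0.003 -0.    -0.005  0.034  0.036  0.041  0.034
  0.002  0.042  0.036  0.006  0.123  0.126  0.004  0.003]
287 [ 1.270e-01  1.240e-01  0.000e+00 -0.000e+00 -2.000e-03  1.000e-03
 -3.000e-03  2.000e-03  1.501e+00 -5.000e-03  6.000e-03  1.000e-03
  3.300e-02 -2.000e-03  1.250e-01  1.230e-01  2.000e-03 -3.000e-03]
288 [ 0.123  0.121  0.001 -0.002 -0.003  0.003  0.008 -0.006  0.001 -0.001
  0.007  0.003  0.002 -0.     0.126  0.118  0.001  0.004]
289 [ 0.121  0.119 -0.004  0.002  0.002 -0.005  0.001 -0.002  0.     0.002
 -0.006 -0.007 -0.
[... 469 characters left out ...]
 0.128  0.132  0.12   0.127  0.126  0.13
  0.127  0.123  0.123  0.121  0.121  0.119 -0.001  0.002]
294 [ 0.124  0.123  0.129  0.124  0.125  0.127  0.127  0.124  0.122  0.13
  0.123  0.121  0.126  0.125  0.133  0.122 -0.001 -0.   ]
295 [-0.004  0.127  0.123  0.124  0.127  0.127  0.12   0.128  0.127  0.134
  0.131  0.125  0.125  0.125  0.126  0.123  0.004  0.001]
296 [ 0.002  0.002  0.002 -0.005 -0.005  0.001 -0.004  0.127  0.122  0.119
  0.124  0.127  0.124  0.129  0.129  0.117  0.003 -0.006]
297 [ 0.001 -0.005  0.002  0.002 -0.006 -0.002  0.002  0.002  0.004 -0.008
  0.005 -0.002  0.126  0.122  0.124  0.001 -0.005  0.003]<stdin>:8: RuntimeWarning: Mean of empty slice.
  ret = um.true_divide(
```

View pics/st.png

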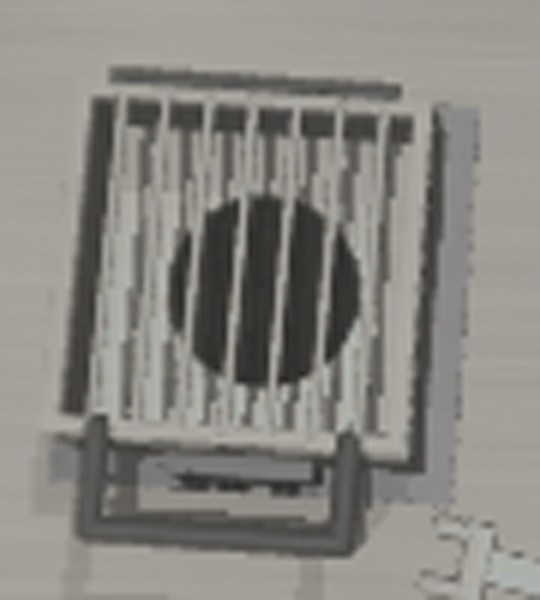

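View pics/stz.png

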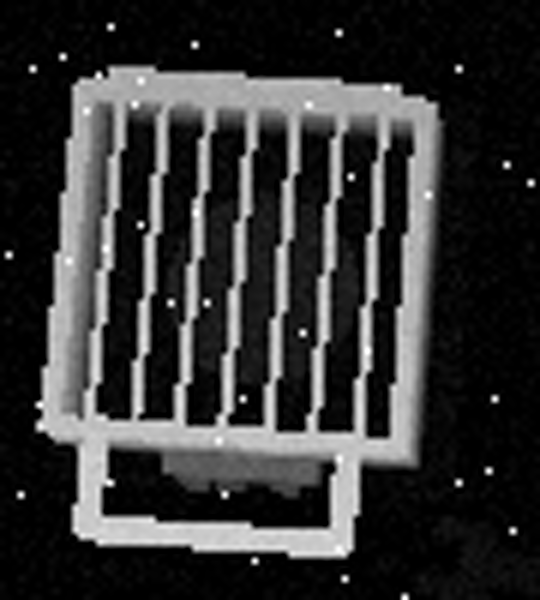

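```bash
python3 - <<'E'
from h import *
c=r.get_calibration("top"); D=np.load("pics/top0.npy"); C=cloud(c,D); im=cv2.imread("pics/top0.png")
f=lambda x,y:(205+(x+.5)/6-.5,205+(y+.5)/6-.5)
h=onz(c,[f(110,73),f(402,91)],0.103);b=onz(c,[f(80,532),f(355,545)],0.125)
p=onz(c,[f(265,290)],0.016)[0]
print(h,b,p)
for q in (h,b):
    d=q[0]-q[1]; print(np.degrees(np.arctan2(-d[0],d[1])), np.linalg.norm(d), q.mean(0))
# yaw via frames corners depth
z=C[...,2]; m=(z>.09)&(z<.2); m[:205]=0;m[300:]=0;m[:,:205]=0;m[:,285:]=0
Q=C[m]; 
# bar: z>.117 and u rows 290-298
mb=m.copy(); mb[:291]=0; B=C[mb]; bm=B.mean(0); v=np.linalg.svd((B-bm)[:,:2])[2][0]; print("bar",bm,np.median(B[:,2]),"dir",v,np.degrees(np.arctan2(-v[0],v[1])))
# wires: center dir via svd of all frame pts: x dist
mh=m.copy(); mh[284:]=0
print(cv2.minAreaRect(C[mh][:,:2].astype(np.float32)))
g=cv2.cvtColor(im,cv2.COLOR_BGR2GRAY); print(g[253,225:275])
# height vs. x
for x in np.arange(.40,.62,.02):
    k=Q[abs(Q[:,0]-x)<.01]; print(round(x,2),len(k),np.median(k[:,2]) if len(k) else 0)
# stand: plate edges depth ; use side cam depth on face
cs=r.get_calibration("side"); Ds=np.load("pics/side0.npy"); Cs=cloud(cs,Ds)
m=np.zeros((480,640),bool); m[262:302,308:350]=1; P=Cs[m]
rng=np.random.default_rng(0);best=None
for _ in range(800):
    q=P[rng.choice(len(P),3,False)]; n=np.cross(q[1]-q[0],q[2]-q[0]); n/=np.linalg.norm(n)+1e-12
    if abs(abs(n[2])-.866)>.1: continue
    k=(abs((P-q[0])@n)<.0025)
    if best is None or k.sum()>best.sum(): best=k
Q=P[best];m0=Q.mean(0); n=np.linalg.svd(Q-m0)[2][2]; n*=np.sign(n[2]); print("side n",n,len(Q),m0,np.degrees(np.arctan2(n[1],n[0])))
im=cv2.imread("pics/side0.png"); g=cv2.cvtColor(im,cv2.COLOR_BGR2GRAY)
sub=cv2.resize(g[268:294,315:342],None,fx=8,fy=8,interpolation=cv2.INTER_CUBIC)
_,b=cv2.threshold(sub,120,255,cv2.THRESH_BINARY_INV)
for ct in cv2.findContours(b,cv2.RETR_LIST,cv2.CHAIN_APPROX_NONE)[0]:
    if cv2.contourArea(ct)>1000 and len(ct)>5:
        el=cv2.fitEllipse(ct); uv=np.array(el[0])/8-0.4375+[315,268]
        o,d=ray(cs,uv); t=((m0-o)@n)/(d[0]@n); print("ell",el,uv,o+d[0]*t)
E
```

```text
[[0.60444101 0.26014884 0.103     ]
 [0.60004307 0.12888443 0.103     ]] [[0.39899084 0.25913034 0.125     ]
 [0.39711439 0.13981051 0.125     ]] [0.5179677  0.19638501 0.016     ]
-1.9189418424812965 0.13133806733596398 [0.60224204 0.19451664 0.103     ]
-0.9009719391018262 0.1193345814326467 [0.39805262 0.19947043 0.125     ]
bar [0.39944786 0.19906769 0.1251661 ] 0.12532926812368228 dir [-0.01429837 -0.99989777] 179.1807356148047
((0.5146499872207642, 0.19813507795333862), (0.16218750178813934, 0.18246382474899292), 88.01642608642578)
[172 132 117 103 162 139 170 173  78  54  54 155 147  68  56  51  49  53
  84 167  65  56  51  54  55  57 162 110  57  51  55  56  61 118 161  55
  51  54  55  68 152 167 123 104 160 160 162 167 166 141]
0.4 230 0.12528375962630445
0.42 75 0.12375218207385763
0.44 292 0.11878913653876555
0.46 161 0.11707790916573235
0.48 160 0.11578443284133899
0.5 152 0.11380959179003935
0.52 152 0.11261506804867161
0.54 151 0.11059313086685685
0.56 152 0.10899838469356227
0.58 148 0.10739536835321073
0.6 305 0.10554635968277393
side n [-0.50540232 -0.0241874   0.86254476] 665 [ 0.49187241 -0.20081784  0.15168494] -177.26004541723995
ell ((192.23651123046875, 188.65304565429688), (42.46554183959961, 81.58757019042969), 61.50547790527344) [338.5920639  291.14413071] [ 0.49981701 -0.25154084  0.15491766]
ell ((100.61754608154297, 103.84274291992188), (62.9765625, 93.92289733886719), 53.620567321777344) [327.13969326 280.54284286] [ 0.49260354 -0.19718864  0.15221511]
ell ((24.287860870361328, 19.696352005004883), (45.8935661315918, 86.68406677246094), 60.5665168762207) [317.59848261 270.024544  ] [ 0.48835506 -0.14417623  0.15121232]
```

```bash
cat >> h.py <<'E'
from scipy.spatial.transform import Rotation as Ro
def tool(pitch_dir, zdir):
    x=np.array(pitch_dir,float); x/=np.linalg.norm(x); z=np.array(zdir,float); z-=x*(x@z); z/=np.linalg.norm(z)
    return np.c_[x,np.cross(z,x),z]
def mv(p,Rt):
    s=r.sense(); R0=s["ee_rot"]; t=R0.T@(np.array(p)-s["tcp_pos"])*100; w=Ro.from_matrix(R0.T@Rt).as_rotvec()
    print("shift cm",t.round(2),"turn/10deg",(np.degrees(w)/10).round(3),"rows>=",round(max(np.linalg.norm(t)/6.25,np.degrees(np.linalg.norm(w))/10.7),1))
def az(a): a=np.radians(a); return [np.cos(a),np.sin(a),0]
def st():
    s=r.sense(); print("t",round(s["time_s"],2),"tcp",s["tcp_pos"].round(4),"j",s["joints"].round(1),"F",s["wrist_force"].round(1),"w",round(s["gripper_width"],3)); print(s["ee_rot"].round(3).tolist()); return s
E
python3 - <<'E'
from h import *
s=st(); c=r.get_calibration("wrist"); R=cv2.Rodrigues(c["rvec"])[0]; o=-R.T@c["tvec"]
print("cam in tool",s["ee_rot"].T@(o-s["tcp_pos"]), "opt axis", s["ee_rot"].T@R[2],"cam right",s["ee_rot"].T@R[0])
B=tool([0,0,-1],az(89)); mv([.42,-.22,.36],B)
E
```

```text
t 0.15 tcp [ 0.1471 -0.607   0.2217] j [-61.6  22.1   0.4  -0.  -68.4 -14.8] F [ 0.2 -0.   0.5] w 0.999
[[-0.001, -0.235, 0.972], [0.002, 0.972, 0.235], [-1.0, 0.002, -0.0]]
cam in tool [-0.16315341  0.00119573 -0.0785211 ] opt axis [ 0.95818828 -0.00140892  0.28613498] cam right [1.43228438e-03 9.99998966e-01 1.27646396e-04]
shift cm [-13.78  31.21  35.63] turn/10deg [-7.538e+00  6.000e-03 -9.000e-03] rows>= 7.9
```

Call:
play_rows(
  plan=[
    [[-6,0,0,0,0,0],[-10,5,6,-1,0,0],[-13,11,12,-2,0,0],[-13.8,16,18,-3,0,0],[-13.8,21,24,-4,0,0]],
  ],
)

```text
time_s: 0.78
tcp_pos: [0.2839, -0.4115, 0.3534]
ee_rot: [[0.001, -0.808, 0.589], [-0.001, 0.589, 0.808], [-1.0, -0.002, 0.0]]
wrist_force: [1.7, 0.6, 0.1]
gripper_width: 1.0
```

```bash
python3 - <<'E'
from h import *
st()
B=tool([0,0,-1],az(89)); mv([.42,-.22,.36],B)
E
```

```text
t 0.78 tcp [ 0.2839 -0.4115  0.3534] j [-36.8   5.7  -2.9  -0.  -81.3   0.7] F [1.7 0.6 0.1] w 1.0
[[0.001, -0.808, 0.589], [-0.001, 0.589, 0.808], [-1.0, -0.002, 0.0]]
shift cm [-0.66  0.28 23.49] turn/10deg [-3.508e+00 -3.000e-03  8.000e-03] rows>= 3.8
```

Call:
play_rows(
  plan=[
    [[-0.7,0.3,6,-0.9,0,0],[-0.7,0.3,12,-1.8,0,0],[-0.7,0.3,18,-2.7,0,0],[-0.7,0.3,23.5,-3.5,0,0],[-0.7,0.3,23.5,-3.5,0,0]],
  ],
)

```text
time_s: 1.4
tcp_pos: [0.4216, -0.2193, 0.3591]
ee_rot: [[-0.001, -1.0, 0.018], [0.001, 0.018, 1.0], [-1.0, 0.001, 0.001]]
wrist_force: [-0.4, -0.6, -0.5]
gripper_width: 1.0
```

```bash
python3 - <<'E'
from h import *
st()
import pickle
c=r.get_calibration("wrist"); im,d=r.capture("wrist"); cv2.imwrite("pics/w1.png",im); np.save("pics/w1.npy",d); pickle.dump(c,open("pics/w1.pkl","wb"))
im,d=r.capture("side"); cv2.imwrite("pics/s1.png",im); np.save("pics/s1.npy",d)
E
```

```text
t 1.4 tcp [ 0.4216 -0.2193  0.3591] j [ -7.9   3.1  -5.   -0.  -82.    6.8] F [-0.4 -0.6 -0.5] w 1.0
[[-0.001, -1.0, 0.018], [0.001, 0.018, 1.0], [-1.0, 0.001, 0.001]]
```

View pics/w1.png

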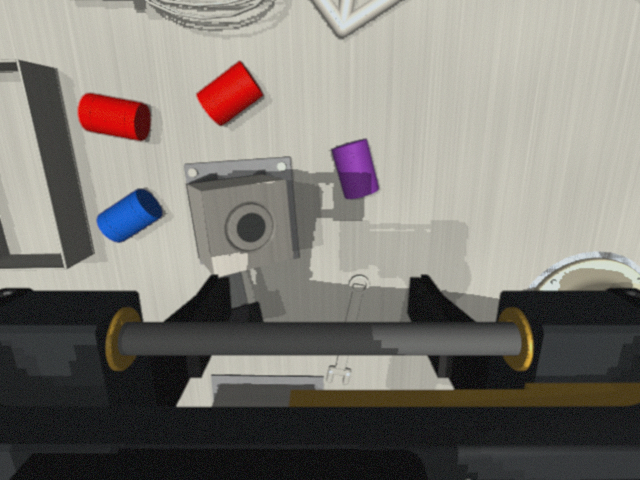

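View pics/s1.png

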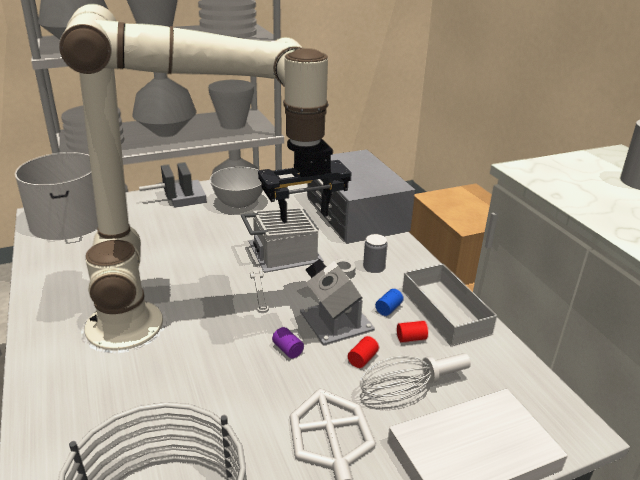

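The wrist view shows the block mouth at (249,227). The look-alikes are red at (115,116) and (230,92), blue at (130,215) and purple at (355,168), all lying loose on the table. My bush is the bare aluminium one in the cell. I'll check it in a close crop and measure it.

```bash
python3 - <<'E'
from h import *
import pickle
c=pickle.load(open("pics/w1.pkl","rb")); im=cv2.imread("pics/w1.png"); D=np.load("pics/w1.npy"); C=cloud(c,D)
crop(im,170,140,320,290,4,"pics/w1c.png")
m=np.zeros((480,640),bool); m[185:256,195:298]=1
P=C[m]; P=P[P[:,2]>.11]
rng=np.random.default_rng(0);best=None
for _ in range(800):
    q=P[rng.choice(len(P),3,False)]; n=np.cross(q[1]-q[0],q[2]-q[0]); n/=np.linalg.norm(n)+1e-12
    if abs(abs(n[2])-.866)>.1: continue
    k=(abs((P-q[0])@n)<.002)
    if best is None or k.sum()>best.sum(): best=k
Q=P[best];m0=Q.mean(0); n=np.linalg.svd(Q-m0)[2][2]; n*=np.sign(n[2]); print("n",n,len(Q),len(P),m0,np.degrees(np.arctan2(-n[1],-n[0])))
g=cv2.cvtColor(im,cv2.COLOR_BGR2GRAY)
sub=cv2.resize(g[190:262,212:288],None,fx=4,fy=4,interpolation=cv2.INTER_CUBIC)
b=cv2.Canny(sub,40,100); 
for th in (70,90,110):
  _,b=cv2.threshold(sub,th,255,cv2.THRESH_BINARY_INV)
  for ct in cv2.findContours(b,cv2.RETR_LIST,cv2.CHAIN_APPROX_NONE)[0]:
    if cv2.contourArea(ct)>4000 and len(ct)>5:
        el=cv2.fitEllipse(ct); uv=np.array(el[0])/4-0.375+[212,190]
        o,d=ray(c,uv); t=((m0-o)@n)/(d[0]@n); print(th,"ell",np.round(el[1],1),uv,o+d[0]*t)
# plate top z~?
print(C[168,240],C[160,289])
E
```

```text
n [-0.49900606 -0.02350357  0.86627971] 5559 6714 [ 0.49489636 -0.20519034  0.15396614] 2.6966820745376485
70 ell [106.  113.7] [250.66320419 227.13207245] [ 0.49380072 -0.19777194  0.15353629]
90 ell [110.8 118.7] [250.69471741 227.12028503] [ 0.49377018 -0.19777937  0.1535185 ]
110 ell [115.3 123.9] [250.73754883 227.08042526] [ 0.49372712 -0.19781502  0.15349273]
110 ell [183.5 198.3] [248.4583168  226.65465546] [ 0.49584526 -0.19864329  0.15469037]
[ 0.5311232  -0.24479121  0.01014973] [ 0.46226607 -0.25456539  0.01112503]
```

View pics/w1c.png

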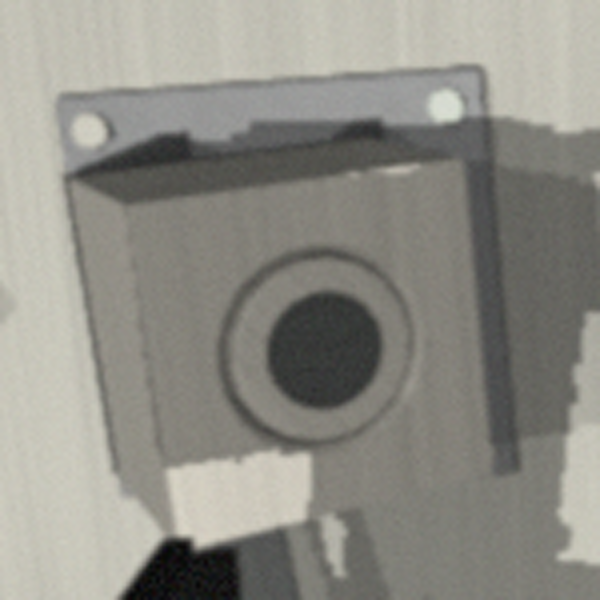

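```bash
python3 - <<'E'
from h import *
B=tool([0,0,-1],az(88.6)); mv([.399,.199,.22],B)
E
```

```text
shift cm [13.94  3.07 41.99] turn/10deg [ 0.008  0.001 -0.005] rows>= 7.1
```

Call:
play_rows(
  hand=0.4,
  plan=[
    [[0,0.5,5,0,0,0],[0,1,11,0,0,0],[1,1.5,17,0,0,0],[3,2,23,0,0,0],[5,2.5,29,0,0,0]],
  ],
)

```text
time_s: 2.12
tcp_pos: [0.4017, 0.0671, 0.3101]
ee_rot: [[0.001, -1.0, 0.027], [0.001, 0.027, 1.0], [-1.0, -0.001, 0.001]]
wrist_force: [0.5, 0.2, -0.4]
gripper_width: 0.515
```

Call:
play_rows(
  plan=[
    [[3,0.3,5,0,0,0],[6,0.5,10,0,0,0],[9,0.6,13,0,0,0],[9,0.6,13,0,0,0]],
  ],
)

```text
time_s: 2.62
tcp_pos: [0.3985, 0.1962, 0.2179]
ee_rot: [[-0.004, -1.0, 0.024], [-0.004, 0.024, 1.0], [-1.0, 0.004, -0.004]]
wrist_force: [0.8, -0.7, 1.0]
gripper_width: 0.398
```

```bash
python3 - <<'E'
from h import *
st()
B=tool([0,0,-1],az(88.6)); mv([.399,.199,.10],B)
im,d=r.capture("wrist"); cv2.imwrite("pics/w2.png",im)
im,d=r.capture("top"); crop(im,190,190,350,330,5,"pics/t2.png")
E
```

```text
t 2.62 tcp [0.3985 0.1962 0.2179] j [ 47.3   4.5 -23.7  -0.  -62.1 -48.7] F [ 0.8 -0.7  1. ] w 0.398
[[-0.004, -1.0, 0.024], [-0.004, 0.024, 1.0], [-1.0, 0.004, -0.004]]
shift cm [11.79 -0.09  0.33] turn/10deg [ 0.001 -0.023 -0.023] rows>= 1.9
```

View pics/w2.png

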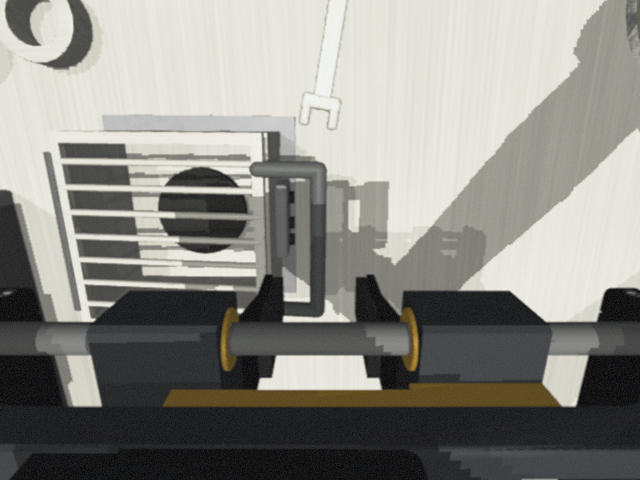

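```bash
python3 - <<'E'
from h import *
c=r.get_calibration("wrist"); print(onz(c,[(320,165),(318,308),(319,240)],.119))
E
```

```text
[[0.3977647  0.14397727 0.119     ]
 [0.40220715 0.25789791 0.119     ]
 [0.39992727 0.20039222 0.119     ]]
```

View pics/t2.png

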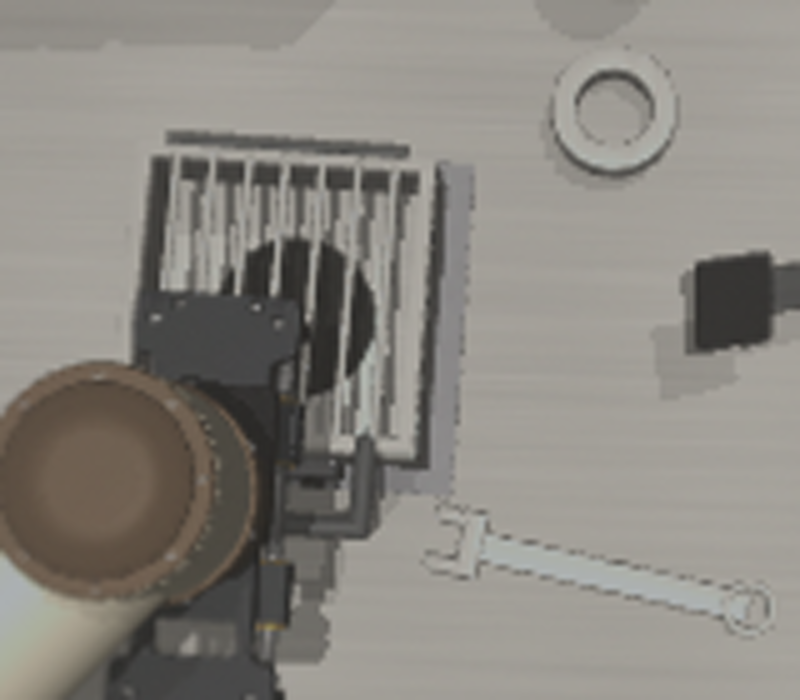

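The wrist view shows the bar as a vertical line at column 319, rows 165–308, which puts its middle at (0.400, 0.2005). It lies between the fingers, so I'm going down.

Call:
play_rows(
  plan=[
    [[3,-0.1,0.3,0,0,0],[6,-0.1,0.3,0,0,0],[9,-0.1,0.3,0,0,0],[11,-0.1,0.3,0,0,0],[11.8,-0.1,0.3,0,0,0]],
  ],
)

```text
time_s: 3.35
tcp_pos: [0.401, 0.1986, 0.1024]
ee_rot: [[0.0, -1.0, 0.026], [0.0, 0.026, 1.0], [-1.0, -0.0, 0.0]]
wrist_force: [0.2, -0.0, -0.7]
gripper_width: 0.397
```

Call:
play_rows(
  hand=0,
  plan=[
    [[0,0,0,0,0,0],[0,0,0,0,0,0],[0,0,0,0,0,0],[0,0,0,0,0,0]],
  ],
)

```text
time_s: 3.85
tcp_pos: [0.3994, 0.2, 0.1024]
ee_rot: [[-0.001, -1.0, 0.025], [0.001, 0.025, 1.0], [-1.0, 0.001, 0.001]]
wrist_force: [-3.8, 2.4, 0.6]
gripper_width: 0.125
```

```bash
python3 - <<'E'
from h import *
s=st()
# arc about hinge: hinge height .099, bar offset 4mm above plane at shut; commanded positions of TCP
R0=s["ee_rot"]; yaw=np.radians(-1.8); ex=np.array([np.cos(yaw),np.sin(yaw),0]); 
bar0=np.array([.400,.2005,.119]); a0=.08
H=np.array([.5995+.0,.194,.099]); print("hinge", H)
def bar(a):  # shut offset: (-.2,+.004)
    x=-.2*np.cos(a)-.004*np.sin(a); z=.2*np.sin(a)+.0*np.cos(a)+.004*np.cos(a); return np.array([x,z])
b0=bar(a0)
for a in [.16,.24,.32,.4,.5,.6,.7,.8,.9,1.0,1.1,1.2,1.3,1.4,1.5,1.6,1.65,1.68]:
    d=bar(a)-b0; w=ex*d[0]+np.array([0,0,d[1]]); print(a,(R0.T@w*100).round(2))
E
```

```text
t 3.85 tcp [0.3994 0.2    0.1024] j [ 47.5  12.7 -33.2  -0.1 -44.2 -48.8] F [-3.8  2.4  0.6] w 0.125
[[-0.001, -1.0, 0.025], [0.001, 0.025, 1.0], [-1.0, 0.001, 0.001]]
hinge [0.5995 0.194  0.099 ]
0.16 [-1.58 -0.16  0.  ]
0.24 [-3.15 -0.44 -0.  ]
0.32 [-4.68 -0.85 -0.  ]
0.4 [-6.16 -1.38 -0.  ]
0.5 [-7.95 -2.21 -0.01]
0.6 [-9.63 -3.22 -0.01]
0.7 [-11.2   -4.4   -0.02]
0.8 [-12.64  -5.73  -0.03]
0.9 [-13.93  -7.2   -0.03]
1.0 [-15.06  -8.8   -0.04]
1.1 [-16.02 -10.52  -0.05]
1.2 [-16.81 -12.32  -0.06]
1.3 [-17.4  -14.21  -0.07]
1.4 [-17.8  -16.15  -0.09]
1.5 [-18.01 -18.13  -0.1 ]
1.6 [-18.01 -20.13  -0.11]
1.65 [-17.94 -21.13  -0.12]
1.68 [-17.87 -21.73  -0.12]
```

Call:
play_rows(
  plan=[
    [[-1.6,-0.15,0,0,0,0],[-3.15,-0.45,0,0,0,0],[-4.7,-0.85,0,0,0,0],[-6.2,-1.4,0,0,0,0],[-7.95,-2.2,0,0,0,0]],
  ],
)

```text
time_s: 4.47
tcp_pos: [0.4235, 0.1994, 0.1816]
ee_rot: [[0.002, -1.0, 0.024], [0.001, 0.024, 1.0], [-1.0, -0.002, 0.001]]
wrist_force: [10.3, -2.2, -11.2]
gripper_width: 0.128
```

Call:
play_rows(
  plan=[
    [[-1.7,-1.0,0,0,0,0],[-3.25,-2.2,0,0,0,0],[-4.7,-3.5,0,0,0,0],[-6.0,-5.0,0,0,0,0],[-7.1,-6.6,0,0,0,0]],
  ],
)

```text
time_s: 5.1
tcp_pos: [0.4861, 0.1972, 0.2524]
ee_rot: [[-0.006, -1.0, 0.024], [-0.001, 0.024, 1.0], [-1.0, 0.006, -0.002]]
wrist_force: [-6.1, 1.4, 0.7]
gripper_width: 0.123
```

```bash
python3 - <<'E'
from h import *
st()
E
```

```text
t 5.1 tcp [0.4861 0.1972 0.2524] j [ 39.7  11.2 -10.4  -0.2 -68.7 -41. ] F [-6.1  1.4  0.7] w 0.123
[[-0.006, -1.0, 0.024], [-0.001, 0.024, 1.0], [-1.0, 0.006, -0.002]]
```

Next, from 1.0 rad to about 1.65.

Call:
play_rows(
  plan=[
    [[-0.95,-1.7,0,0,0,0],[-1.75,-3.5,0,0,0,0],[-2.35,-5.4,0,0,0,0],[-2.75,-7.3,0,0,0,0],[-2.95,-9.3,-0.1,0,0,0]],
  ],
)

```text
time_s: 5.72
tcp_pos: [0.5809, 0.1939, 0.2846]
ee_rot: [[-0.0, -1.0, 0.024], [-0.0, 0.024, 1.0], [-1.0, 0.0, -0.0]]
wrist_force: [-4.3, 1.4, 5.8]
gripper_width: 0.127
```

Call:
play_rows(
  plan=[
    [[0,-2.0,0,0,0,0],[0.1,-3.2,0,0,0,0],[0.1,-3.2,0,0,0,0]],
  ],
)

```text
time_s: 6.1
tcp_pos: [0.615, 0.1929, 0.2836]
ee_rot: [[0.004, -1.0, 0.024], [-0.001, 0.024, 1.0], [-1.0, -0.004, -0.001]]
wrist_force: [2.5, -2.2, 4.1]
gripper_width: 0.125
```

```bash
python3 - <<'E'
from h import *
st(); im,d=r.capture("side"); crop(im,170,30,490,330,2.4,"pics/s3.png")
E
```

```text
t 6.1 tcp [0.615  0.1929 0.2836] j [ 31.9  22.    9.1   0.2 -76.8 -33.3] F [ 2.5 -2.2  4.1] w 0.125
[[0.004, -1.0, 0.024], [-0.001, 0.024, 1.0], [-1.0, -0.004, -0.001]]
```

View pics/s3.png

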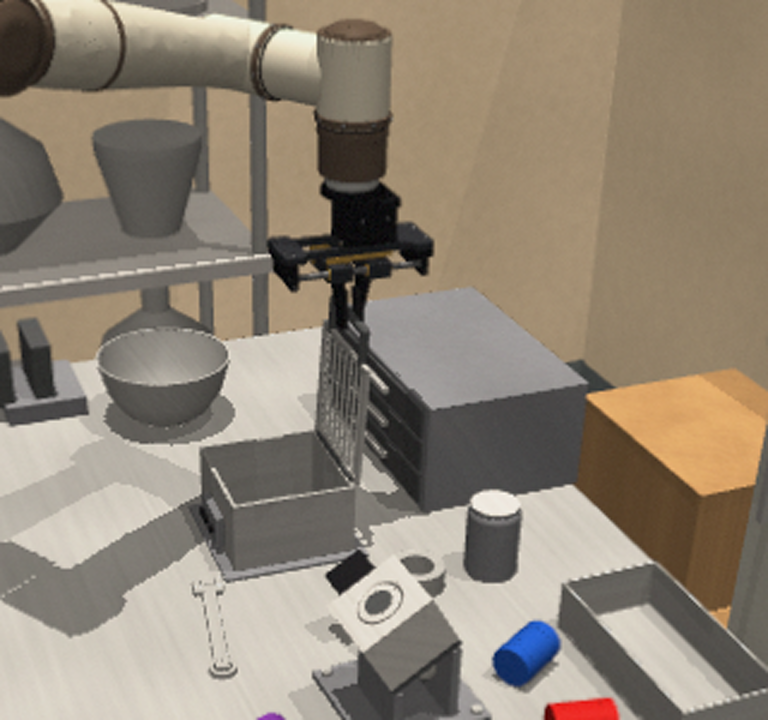

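The guard stands upright at about 1.65 rad, gripped at its bar. I'll release it and back off upward.

Call:
play_rows(
  hand=0.45,
  plan=[
    [[0,0,0,0,0,0],[0,0,0,0,0,0],[0,0,0,0,0,0],[-3,0,0,0,0,0],[-8,0,0,0,0,0]],
  ],
)

```text
time_s: 6.78
tcp_pos: [0.6123, 0.1937, 0.3595]
ee_rot: [[-0.006, -1.0, 0.024], [-0.002, 0.024, 1.0], [-1.0, 0.005, -0.003]]
wrist_force: [0.2, 0.5, 0.4]
gripper_width: 0.442
```

```bash
cat >> h.py <<'E'
PS=np.radians(2.5); ZC=np.array([-.5*np.cos(PS),-.5*np.sin(PS),np.cos(np.pi/6)]); YC=np.array([-np.sin(PS),np.cos(PS),0]); XC=np.cross(YC,ZC); M=np.array([.494,-.1978,.1533])
E
python3 - <<'E'
from h import *
st(); L=tool(-ZC,YC); P0=M+.1493*YC-.0805*ZC; print(P0,P0-.049*ZC)
mv(P0+.05*ZC,L)
E
```

```text
t 6.78 tcp [0.6123 0.1937 0.3595] j [ 31.9  21.   18.1  -0.1 -87.4 -33.3] F [0.2 0.5 0.4] w 0.442
[[-0.006, -1.0, 0.024], [-0.002, 0.024, 1.0], [-1.0, 0.005, -0.003]]
[ 0.52769932 -0.04688642  0.08358495] [ 0.552176   -0.04581775  0.04114971]
shift cm [ 23.38  10.26 -24.36] turn/10deg [-0.373 -0.114 -3.031] rows>= 5.6
```

Call:
play_rows(
  hand=0,
  plan=[
    [[0,2,-5,0,0,0],[1,4,-10,-0.1,0,-0.8],[3,6.5,-16,-0.2,0,-1.6],[6,8.5,-21,-0.3,-0.1,-2.4],[10,10.3,-24.4,-0.4,-0.1,-3.0]],
  ],
)

```text
time_s: 7.4
tcp_pos: [0.5031, -0.0488, 0.262]
ee_rot: [[0.506, -0.861, -0.048], [0.024, -0.042, 0.999], [-0.862, -0.507, 0.0]]
wrist_force: [1.6, -1.4, 0.2]
gripper_width: 0.025
```

```bash
python3 - <<'E'
from h import *
st(); L=tool(-ZC,YC); P0=M+.1493*YC-.0805*ZC
mv(P0+.05*ZC,L)
c=r.get_calibration("wrist"); im,d=r.capture("wrist"); cv2.imwrite("pics/w4.png",im)
C=cloud(c,d); np.save("pics/w4c.npy",C)
E
```

```text
t 7.4 tcp [ 0.5031 -0.0488  0.262 ] j [ 16.8  -6.  -39.2  15.2 -27.9 -25.6] F [ 1.6 -1.4  0.2] w 0.025
[[0.506, -0.861, -0.048], [0.024, -0.042, 0.999], [-0.862, -0.507, 0.0]]
shift cm [11.63  6.87  0.08] turn/10deg [0.023 0.014 0.044] rows>= 2.2
```

View pics/w4.png

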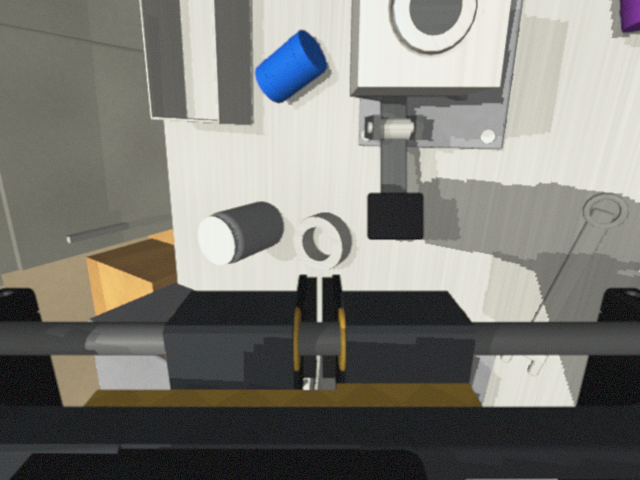

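```bash
python3 - <<'E'
from h import *
C=np.load("pics/w4c.npy"); im=cv2.imread("pics/w4.png"); g=cv2.cvtColor(im,cv2.COLOR_BGR2GRAY)
m=np.zeros_like(g); m[188:245,362:430]=(g[188:245,362:430]<45); 
m[:194]=0
ct=max(cv2.findContours(m,cv2.RETR_EXTERNAL,cv2.CHAIN_APPROX_NONE)[0],key=cv2.contourArea); print(cv2.minAreaRect(ct))
mm=cv2.erode(m,np.ones((5,5)))>0; P=C[mm]; print(np.median(P,0))
n=np.linalg.svd(P-np.median(P,0))[2][2]; n*=np.sign(n[2]); q=np.median(P,0)-M; print("padrel x,y,z",q@XC,q@YC,q@ZC,"n",n@XC,n@YC,n@ZC)
s=r.sense(); print(s["tcp_pos"]-np.array([0,0,0]), (s["tcp_pos"]-M)@np.c_[XC,YC,ZC])
m=np.zeros(g.shape,bool); m[65:92,365:500]=1; P=C[m];P=P[np.linalg.norm(P-M,axis=1)<.1]; n=np.linalg.svd(P-P.mean(0))[2][2];n*=np.sign(n[2]); print(n,np.degrees(np.arctan2(-n[1],-n[0])),(P.mean(0)-M)@ZC,len(P))
E
```

```text
((395.5, 216.0), (44.0, 53.0), 90.0)
[ 0.52283086 -0.04850559  0.08680982]
padrel x,y,z -0.0026609259562880507 0.14789473003002307 -0.07523996265033793 n 0.13341499617766275 0.9761740225065436 0.17112777851158015
[ 0.48313222 -0.0556651   0.2397113 ] [0.03917205 0.14247366 0.07716318]
[-0.17857845  0.95715648  0.22795003] -79.43172632644502 -0.003214388823633399 3555
```

```bash
python3 - <<'E'
from h import *
st(); L=tool(-ZC,YC); 
mv(M+.149*YC-.002*XC-.055*ZC,L)
E
```

```text
t 7.45 tcp [ 0.4831 -0.0557  0.2397] j [ 16.6  -6.1 -41.9  15.1 -27.5 -25.6] F [-15.4  -4.5 -18.7] w 0.014
[[0.474, -0.879, -0.045], [0.016, -0.042, 0.999], [-0.88, -0.474, -0.006]]
shift cm [13.33  3.73  0.73] turn/10deg [ 0.023 -0.027 -0.168] rows>= 2.2
```

Call:
play_rows(
  plan=[
    [[0,0,0,0,0,0],[0,0,0,0,0,0]],
  ],
)

```text
time_s: 7.7
tcp_pos: [0.5062, -0.0472, 0.2634]
ee_rot: [[0.503, -0.863, -0.048], [0.023, -0.042, 0.999], [-0.864, -0.504, -0.001]]
wrist_force: [0.2, 0.1, 1.1]
gripper_width: 0.003
```

```bash
python3 - <<'E'
from h import *
st(); L=tool(-ZC,YC); 
mv(M+.149*YC-.002*XC-.055*ZC,L)
E
```

```text
t 7.7 tcp [ 0.5062 -0.0472  0.2634] j [ 16.9  -5.6 -38.6  15.1 -28.4 -25.6] F [0.2 0.1 1.1] w 0.003
[[0.503, -0.863, -0.048], [0.023, -0.042, 0.999], [-0.864, -0.504, -0.001]]
shift cm [14.07  7.39 -0.08] turn/10deg [0.024 0.008 0.025] rows>= 2.5
```

Call:
play_rows(
  plan=[
    [[2,3,0,0,0,0],[6,6,0,0,0,0],[10,7.4,0,0,0,0],[13,7.4,0,0,0,0],[14,7.4,0,0,0,0]],
  ],
)

```text
time_s: 8.32
tcp_pos: [0.4554, -0.0265, 0.1635]
ee_rot: [[0.462, -0.887, -0.031], [-0.012, -0.041, 0.999], [-0.887, -0.461, -0.03]]
wrist_force: [0.7, 0.2, 0.1]
gripper_width: 0.005
```

Call:
play_rows(
  plan=[
    [[0,0,0,0,0,0]],
  ],
)

```text
time_s: 8.45
tcp_pos: [0.4544, -0.0268, 0.1627]
ee_rot: [[0.46, -0.887, -0.031], [-0.012, -0.041, 0.999], [-0.888, -0.46, -0.03]]
wrist_force: [0.3, 0.9, 0.1]
gripper_width: 0.007
```

```bash
python3 - <<'E'
from h import *
s=st(); L=tool(-ZC,YC); print("rel",((s["tcp_pos"]-M)@np.c_[XC,YC,ZC]).round(4))
mv(M+.149*YC-.002*XC-.075*ZC,L)
mv(M+.149*YC-.002*XC-.124*ZC,L)
E
```

```text
t 8.45 tcp [ 0.4544 -0.0268  0.1627] j [ 14.3  -3.4 -61.1  51.5  -9.2 -61.5] F [0.3 0.9 0.1] w 0.007
[[0.46, -0.887, -0.031], [-0.012, -0.041, 0.999], [-0.888, -0.46, -0.03]]
rel [-0.0231  0.1725  0.0242]
shift cm [ 9.89 -2.56 -2.04] turn/10deg [ 0.019 -0.184 -0.264] rows>= 1.7
shift cm [14.78 -2.78 -1.88] turn/10deg [ 0.019 -0.184 -0.264] rows>= 2.4
```

```bash
cat > fk.py <<'E'
import numpy as np
from scipy.spatial.transform import Rotation as Ro
from scipy.optimize import least_squares
X=lambda a:Ro.from_euler('x',a,degrees=True).as_matrix()
Y=lambda a:Ro.from_euler('y',a,degrees=True).as_matrix()
Z=lambda a:Ro.from_euler('z',a,degrees=True).as_matrix()
def fk(j,p):
    h,L1,L2,a3,off,d6,a1=p[:7]
    s4,s6=1,1
    R=Z(j[0])@Y(j[1]); t=np.array([0,0,h])+Z(j[0])@[a1,0,0]+R@[0,0,L1]
    R=R@Y(-j[2]); t=t+R@[L2,-off,a3]
    R=R@X(S4*j[3])@Y(-j[4])@X(S6*j[5]); t=t+R@[d6,0,0]
    return t,R
S4,S6=1,-1
E
python3 - <<'E'
import fk; from fk import *
D=[((-61.6,22.1,.4,0,-68.4,-14.8),(.1471,-.607,.2217)),((-36.8,5.7,-2.9,0,-81.3,.7),(.2839,-.4115,.3534)),((-7.9,3.1,-5,0,-82,6.8),(.4216,-.2193,.3591)),((47.3,4.5,-23.7,0,-62.1,-48.7),(.3985,.1962,.2179)),((47.5,12.7,-33.2,-.1,-44.2,-48.8),(.3994,.2,.1024)),((39.7,11.2,-10.4,-.2,-68.7,-41),(.4861,.1972,.2524)),((31.9,22,9.1,.2,-76.8,-33.3),(.615,.1929,.2836)),((31.9,21,18.1,-.1,-87.4,-33.3),(.6123,.1937,.3595)),((16.9,-5.6,-38.6,15.1,-28.4,-25.6),(.5062,-.0472,.2634)),((14.3,-3.4,-61.1,51.5,-9.2,-61.5),(.4544,-.0268,.1627))]
for s4 in (1,-1):
    fk.S4=s4
    f=lambda p:np.concatenate([fk.fk(j,p)[0]-t for j,t in D])
    o=least_squares(f,[.2,.5,.5,0,.15,.2,0]); print(s4,o.cost,o.x.round(4)); print(np.abs(f(o.x)).reshape(-1,3).max(1).round(4))
    for s6 in (1,-1):
        fk.S6=s6; print(s6,[fk.fk(D[k][0],o.x)[1].round(2).tolist() for k in (0,9)])
E
```

```text
Traceback (most recent call last):
AttributeError: 'function' object has no attribute 'fk'
```

```bash
cat > fit.py <<'E'
import fk as F, numpy as np; from scipy.optimize import least_squares
D=[((-61.6,22.1,.4,0,-68.4,-14.8),(.1471,-.607,.2217)),((-36.8,5.7,-2.9,0,-81.3,.7),(.2839,-.4115,.3534)),((-7.9,3.1,-5,0,-82,6.8),(.4216,-.2193,.3591)),((47.3,4.5,-23.7,0,-62.1,-48.7),(.3985,.1962,.2179)),((47.5,12.7,-33.2,-.1,-44.2,-48.8),(.3994,.2,.1024)),((39.7,11.2,-10.4,-.2,-68.7,-41),(.4861,.1972,.2524)),((31.9,22,9.1,.2,-76.8,-33.3),(.615,.1929,.2836)),((31.9,21,18.1,-.1,-87.4,-33.3),(.6123,.1937,.3595)),((16.9,-5.6,-38.6,15.1,-28.4,-25.6),(.5062,-.0472,.2634)),((14.3,-3.4,-61.1,51.5,-9.2,-61.5),(.4544,-.0268,.1627))]
for s4 in (1,-1):
    F.S4=s4
    f=lambda p:np.concatenate([F.fk(j,p)[0]-t for j,t in D])
    o=least_squares(f,[.2,.5,.5,0,.15,.2,0]); print(s4,o.cost,o.x.round(4).tolist()); print(np.abs(f(o.x)).reshape(-1,3).max(1).round(4))
    for s6 in (1,-1):
        F.S6=s6; print(s6,[F.fk(D[k][0],o.x)[1].round(2).tolist() for k in (0,9)])
E
python3 fit.py
```

```text
1 0.005284077886538211 [0.2072, 0.5452, 0.3511, 0.0125, 0.1696, 0.3635, 0.0678]
[0.0094 0.0079 0.01   0.0143 0.0296 0.0099 0.0088 0.0145 0.0714 0.0411]
1 [[[-0.0, 0.73, 0.68], [0.0, 0.68, -0.73], [-1.0, 0.0, -0.0]], [[0.4, -0.45, 0.8], [0.23, 0.89, 0.39], [-0.89, 0.03, 0.46]]]
-1 [[[-0.0, 0.97, 0.24], [0.0, 0.24, -0.97], [-1.0, -0.0, -0.0]], [[0.4, 0.92, -0.06], [0.23, -0.16, -0.96], [-0.89, 0.37, -0.28]]]
-1 0.004456314040204961 [0.2146, 0.5526, 0.354, 0.0108, 0.1514, 0.3758, 0.0636]
[0.0082 0.0082 0.0082 0.0139 0.0287 0.0081 0.0079 0.012  0.0257 0.0677]
1 [[[-0.0, 0.73, 0.68], [0.0, 0.68, -0.73], [-1.0, 0.0, -0.0]], [[0.46, -0.73, -0.51], [-0.01, -0.58, 0.82], [-0.89, -0.37, -0.28]]]
-1 [[[-0.0, 0.97, 0.24], [0.0, 0.24, -0.97], [-1.0, -0.0, -0.0]], [[0.46, -0.03, 0.89], [-0.01, 1.0, 0.04], [-0.89, -0.03, 0.46]]]
```

```bash
cat > fk.py <<'E'
import numpy as np
from scipy.spatial.transform import Rotation as Ro
X=lambda a:Ro.from_euler('x',a,degrees=True).as_matrix()
Y=lambda a:Ro.from_euler('y',a,degrees=True).as_matrix()
Z=lambda a:Ro.from_euler('z',a,degrees=True).as_matrix()
def fk(j,p):
    h,L1,L2,a3,off,d6,a1,o2,w=p[:9]
    R=Z(j[0])@Y(j[1]); t=np.array([0,0,h])+Z(j[0])@[a1,0,0]+R@[0,0,L1]
    R=R@Y(-j[2]); t=t+R@[L2,-off,a3]
    R=R@X(-j[3]); t=t+R@[0,-o2,w]; R=R@Y(-j[4])@X(-j[5]-90); t=t+R@[d6,0,0]
    return t,R
E
cat > fit2.py <<'E'
import fk as F, numpy as np; from scipy.optimize import least_squares
exec(open('fit.py').read().split('\n')[1])
f=lambda p:np.concatenate([F.fk(j,p)[0]-t for j,t in D])
best=None
for k in range(20):
    x0=np.array([.2,.5,.4,0,.1,.3,0,.05,0])+np.random.default_rng(k).normal(0,.1,9)
    o=least_squares(f,x0)
    if best is None or o.cost<best.cost: best=o
o=best
print(o.cost,o.x.round(4).tolist()); print(np.abs(f(o.x)).reshape(-1,3).max(1).round(4))
print([F.fk(D[k][0],o.x)[1].round(2).tolist() for k in (0,9)])
np.save("fk.npy",o.x)
E
python3 fit2.py
```

```text
9.349533524103845e-07 [0.1602, 0.5648, 0.4213, 0.0007, 0.0002, 0.3063, 0.0005, 0.1594, -0.0005]
[0.0003 0.0003 0.0004 0.0002 0.0001 0.0002 0.0007 0.0003 0.0003 0.0002]
[[[-0.0, -0.24, 0.97], [0.0, 0.97, 0.24], [-1.0, 0.0, -0.0]], [[0.46, -0.89, -0.03], [-0.01, -0.04, 1.0], [-0.89, -0.46, -0.03]]]
```

```bash
cat > ik.py <<'E'
import numpy as np, fk as F
from scipy.optimize import least_squares
P=np.load("fk.npy"); LO=np.array([-179.83,-69.29,-61.27,-181.25,-171.15,-177.46]);HI=np.array([179.83,118.12,80.66,117.63,-9.14,177.46])
def ik(p,R,seeds=None,n=12):
    rng=np.random.default_rng(1); sols=[]
    S=seeds or []
    S=S+[np.array([a,10,-20,b,-60,c]) for a in (-30,20) for b in (0,-90,-170,80) for c in (0,-90,90)]
    for s in S:
        f=lambda q:np.r_[(F.fk(q,P)[0]-p)*10,(F.fk(q,P)[1]-R).ravel()]
        o=least_squares(f,np.clip(s,LO+1,HI-1),bounds=(LO+.5,HI-.5),x_scale=30.)
        if o.cost<1e-5 and not any(np.abs(o.x-q).max()<2 for q in sols): sols.append(o.x)
    return sols
E
python3 - <<'E'
from h import *; from ik import ik
C=lambda p,y: np.array([np.cos(np.radians(p))*np.cos(PS),np.cos(np.radians(p))*np.sin(PS),-np.sin(np.radians(p))])
for pitch in (60,70,80,90):
    x=C(pitch,0)
    for nm,p,z in [("lev0",M+.149*YC-.070*ZC,YC),("lev1",M+.149*YC-.124*ZC,YC),("bushA",M+.025*ZC+.019*x,XC),("bushA-",M+.025*ZC+.019*x,-XC)]:
        print(pitch,nm,[s.round(0).astype(int).tolist() for s in ik(p,tool(x,z))])
for pitch in (90,100,110,120):
    x=np.array([np.cos(np.radians(pitch)),0,-np.sin(np.radians(pitch))]); p=np.array([.518,.1965,.072])+.019*x
    print("place",pitch,[s.round(0).astype(int).tolist() for s in ik(p,tool(x,az(-1.8)))], [s.round(0).astype(int).tolist() for s in ik(p,tool(x,-np.array(az(-1.8))))])
E
```

```text
60 lev0 []
60 lev1 []
60 bushA [[-8, 6, -33, -14, -22, -67]]
60 bushA- [[-8, 6, -33, -14, -22, 113]]
70 lev0 [[14, 13, -45, 17, -13, -28]]
70 lev1 []
70 bushA [[-6, 8, -30, -6, -32, -77]]
70 bushA- [[-6, 8, -30, -6, -32, 103]]
80 lev0 [[14, 16, -32, 4, -32, -14]]
80 lev1 [[13, 22, -32, 4, -26, -14]]
80 bushA [[-5, 12, -25, -2, -43, -81]]
80 bushA- [[-5, 12, -25, -2, -43, 99]]
90 lev0 [[13, 20, -24, 0, -46, -10]]
90 lev1 [[12, 26, -22, 0, -42, -10]]
90 bushA [[-5, 15, -20, 0, -55, -83]]
90 bushA- [[-5, 15, -20, 0, -55, 97]]
place 90 [[38, 26, -22, 0, -43, -129]] [[38, 26, -22, 0, -43, 51]]
place 100 [[34, 30, -12, -7, -56, -122]] [[34, 30, -12, -7, -56, 58]]
place 110 [[32, 34, -4, -11, -69, -118]] [[32, 34, -4, -11, -69, 62]]
place 120 [[29, 39, 3, -14, -81, -116]] [[29, 39, 3, -14, -81, 64]]
```

```bash
python3 - <<'E'
from h import *
p=np.radians(82); L=tool([np.cos(p)*np.cos(PS),np.cos(p)*np.sin(PS),-np.sin(p)],YC)
mv(M+.149*YC-.003*XC-.055*ZC,L)
print(M+.149*YC-.003*XC-.055*ZC)
E
```

```text
shift cm [ 7.89 -2.37 -2.11] turn/10deg [-0.016 -0.185  1.936] rows>= 1.8
[ 0.51237893 -0.04785561  0.1041686 ]
```

Call:
play_rows(
  plan=[
    [[0,0,0,0,0,0.8],[0,0,0,0,0,1.6],[0,0,0,0,-0.2,1.9],[0,0,0,0,-0.2,1.9]],
  ],
)

```text
time_s: 8.95
tcp_pos: [0.4569, -0.0256, 0.1633]
ee_rot: [[0.148, -0.988, -0.041], [0.011, -0.039, 0.999], [-0.989, -0.148, 0.005]]
wrist_force: [0.3, -0.2, -0.5]
gripper_width: 0.008
```

```bash
python3 - <<'E'
from h import *
st()
p=np.radians(82); L=tool([np.cos(p)*np.cos(PS),np.cos(p)*np.sin(PS),-np.sin(p)],YC)
mv(M+.149*YC-.003*XC-.055*ZC,L)
E
```

```text
t 8.95 tcp [ 0.4569 -0.0256  0.1633] j [ 18.7   4.7 -34.1   3.1 -43.  -18.5] F [ 0.3 -0.2 -0.5] w 0.008
[[0.148, -0.988, -0.041], [0.011, -0.039, 0.999], [-0.989, -0.148, 0.005]]
shift cm [ 6.65 -4.51 -2.48] turn/10deg [-0.021  0.026  0.054] rows>= 1.3
```

Good, commands follow the achieved pose. Moving to hover over the lever pad.

Call:
play_rows(
  plan=[
    [[0,-1.5,-0.8,0,0,0],[1.5,-3,-1.6,0,0,0],[4,-4.5,-2.5,0,0,0],[6,-4.5,-2.5,0,0,0],[6.6,-4.5,-2.5,0,0,0]],
  ],
)

```text
time_s: 9.57
tcp_pos: [0.5062, -0.051, 0.1015]
ee_rot: [[0.141, -0.989, -0.041], [0.006, -0.04, 0.999], [-0.99, -0.141, 0.0]]
wrist_force: [0.8, -0.8, -0.5]
gripper_width: 0.008
```

```bash
python3 - <<'E'
from h import *
s=st(); R0=s["ee_rot"]; print("rel",((s["tcp_pos"]-M)@np.c_[XC,YC,ZC]).round(4),"per cm -ZC in tool",(R0.T@-ZC).round(3))
p=np.radians(82); L=tool([np.cos(p)*np.cos(PS),np.cos(p)*np.sin(PS),-np.sin(p)],YC)
mv(M+.149*YC-.003*XC-.055*ZC,L)
im,d=r.capture("wrist"); cv2.imwrite("pics/w5.png",im)
im,d=r.capture("side"); crop(im,230,180,430,350,4,"pics/s5.png")
E
```

```text
t 9.57 tcp [ 0.5062 -0.051   0.1015] j [ 13.5  14.7 -32.    2.7 -35.3 -13.2] F [ 0.8 -0.8 -0.5] w 0.008
[[0.141, -0.989, -0.041], [0.006, -0.04, 0.999], [-0.99, -0.141, 0.0]]
rel [-0.0098  0.1462 -0.0541] per cm -ZC in tool [ 0.928 -0.373  0.001]
shift cm [-0.17 -0.66  0.28] turn/10deg [-0.016  0.     0.01 ] rows>= 0.1
```

View pics/s5.png

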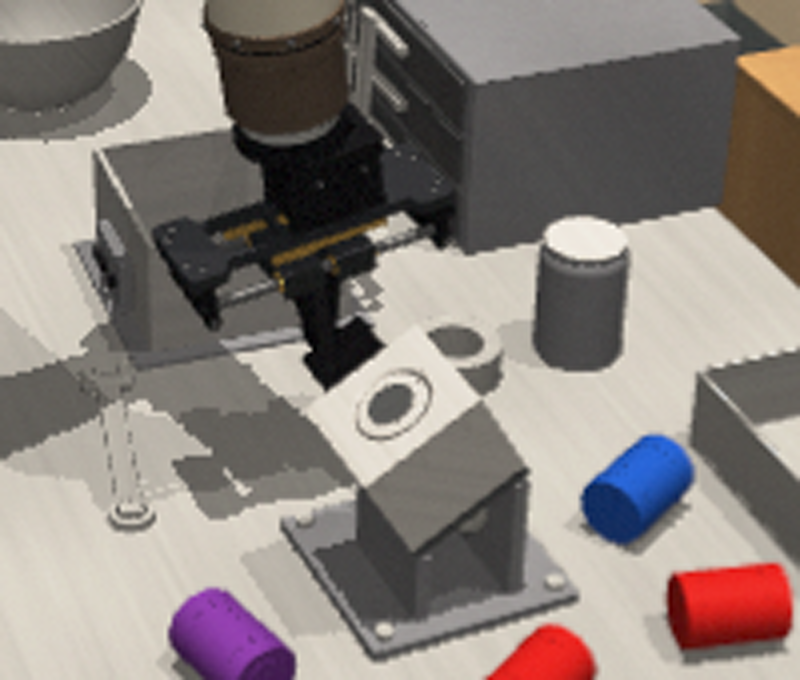

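View pics/w5.png

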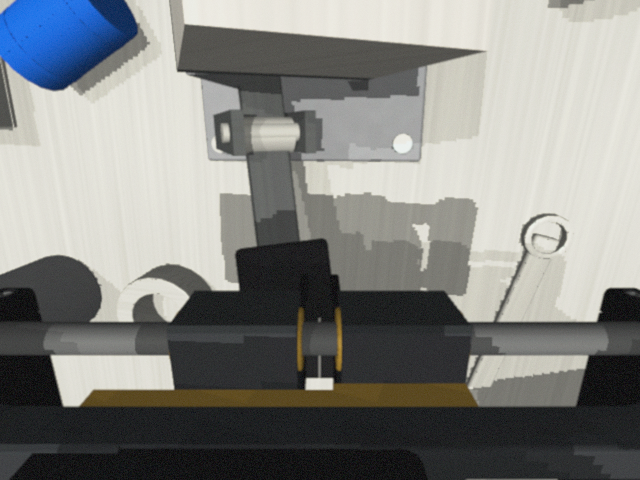

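The side view shows the shut finger tips just above the black pad at (340,350). The wrist view has the pad at (285,265), a little up-slope. I'll correct for that and press along minus cell z.

Call:
play_rows(
  plan=[
    [[0.4,-0.7,0.2,0,0,0],[0.9,-1.0,0.2,0,0,0],[1.4,-1.2,0.2,0,0,0],[1.9,-1.4,0.2,0,0,0],[2.3,-1.6,0.2,0,0,0]],
  ],
)

```text
time_s: 10.3
tcp_pos: [0.5271, -0.0464, 0.0834]
ee_rot: [[0.144, -0.989, -0.042], [0.009, -0.041, 0.999], [-0.99, -0.144, 0.003]]
wrist_force: [-5.6, 5.1, 10.3]
gripper_width: 0.005
```

Call:
play_rows(
  plan=[
    [[0.5,-0.2,0,0,0,0],[1.0,-0.4,0,0,0,0],[1.5,-0.6,0,0,0,0],[1.9,-0.75,0,0,0,0]],
  ],
)

```text
time_s: 10.8
tcp_pos: [0.5373, -0.0454, 0.0657]
ee_rot: [[0.144, -0.989, -0.042], [0.01, -0.041, 0.999], [-0.99, -0.144, 0.004]]
wrist_force: [-6.4, 7.3, 10.3]
gripper_width: 0.007
```

```bash
python3 - <<'E'
from h import *
s=st(); print("rel",((s["tcp_pos"]-M)@np.c_[XC,YC,ZC]).round(4), "Fz",s["wrist_force"]@ZC)
E
```

```text
t 10.8 tcp [ 0.5373 -0.0454  0.0657] j [ 13.2  20.3 -30.3   2.6 -31.2 -12.9] F [-6.4  7.3 10.3] w 0.007
[[0.144, -0.989, -0.042], [0.01, -0.041, 0.999], [-0.99, -0.144, 0.004]]
rel [-0.0006  0.1504 -0.1008] Fz 11.970967239800101
```

Call:
play_rows(
  plan=[
    [[0.5,-0.2,0,0,0,0],[1.0,-0.4,0,0,0,0],[1.4,-0.55,0,0,0,0],[1.7,-0.7,0,0,0,0]],
  ],
)

```text
time_s: 11.3
tcp_pos: [0.5463, -0.0461, 0.0501]
ee_rot: [[0.143, -0.989, -0.042], [0.008, -0.041, 0.999], [-0.99, -0.143, 0.002]]
wrist_force: [-5.4, -0.0, 10.5]
gripper_width: 0.006
```

Call:
play_rows(
  plan=[
    [[0.3,-0.1,0,0,0,0],[0.6,-0.25,0,0,0,0]],
  ],
)

```text
time_s: 11.55
tcp_pos: [0.5476, -0.0466, 0.0476]
ee_rot: [[0.139, -0.989, -0.042], [0.006, -0.042, 0.999], [-0.99, -0.14, 0.0]]
wrist_force: [-27.7, 6.0, 55.2]
gripper_width: 0.005
```

```bash
python3 - <<'E'
from h import *
s=st(); print("rel",((s["tcp_pos"]-M)@np.c_[XC,YC,ZC]).round(4), "Fz",s["wrist_force"]@ZC)
im,d=r.capture("side"); crop(im,230,180,430,350,4,"pics/s6.png")
E
```

```text
t 11.55 tcp [ 0.5476 -0.0466  0.0476] j [ 12.8  22.8 -29.8   2.9 -29.5 -12.8] F [-27.7   6.   55.2] w 0.005
[[0.139, -0.989, -0.042], [0.006, -0.042, 0.999], [-0.99, -0.14, 0.0]]
rel [-0.0007  0.1487 -0.1216] Fz 61.53334076150398
```

View pics/s6.png

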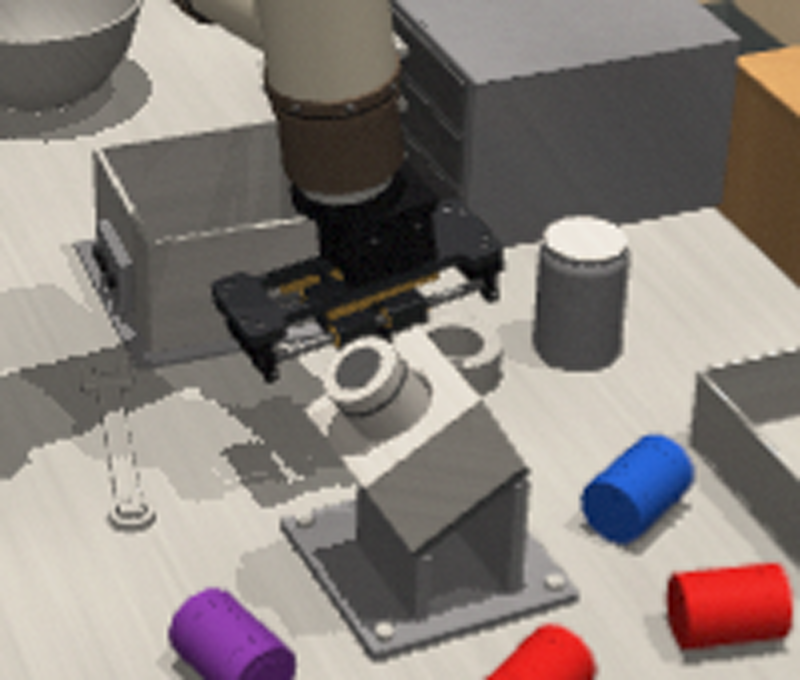

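The lever is on its hard stop (62 N along the cell axis) and the bush stands out at (385,390). I'll retreat now.

Call:
play_rows(
  plan=[
    [[-2,0.8,0,0,0,0],[-5,2,0.2,0,0,0],[-9,2.5,0.5,0,0,0],[-14,3,0.5,0,0,0],[-18,3,0.5,0,0,0]],
  ],
)

```text
time_s: 12.22
tcp_pos: [0.4939, -0.0437, 0.2193]
ee_rot: [[0.145, -0.989, -0.042], [0.009, -0.041, 0.999], [-0.989, -0.145, 0.003]]
wrist_force: [0.7, 0.0, -0.8]
gripper_width: 0.003
```

Call:
play_rows(
  hand=0.9,
  plan=[
    [[-2,0,0,0,0,0],[-3,0,0,0,0,0],[-3,0,0,0,0,0]],
  ],
)

```text
time_s: 12.6
tcp_pos: [0.49, -0.0439, 0.247]
ee_rot: [[0.144, -0.989, -0.042], [0.009, -0.041, 0.999], [-0.99, -0.144, 0.003]]
wrist_force: [-0.3, -0.0, 0.3]
gripper_width: 0.258
```

```bash
python3 - <<'E'
from h import *; from ik import ik
st(); A=tool(-ZC,XC)
for d in (.006,.05,.1,.14): print(d,[q.round(1).tolist() for q in ik(M+d*ZC,A)])
mv(M+.14*ZC,A)
c=r.get_calibration("top"); im,d=r.capture("top"); crop(im,320,190,440,310,5,"pics/t7.png"); cv2.imwrite("pics/t7f.png",im)
cs=r.get_calibration("side"); im,d=r.capture("side"); crop(im,260,220,400,340,5,"pics/s7.png"); cv2.imwrite("pics/s7f.png",im); np.save("pics/s7.npy",d)
print("expected top px side",proj(cs,[M+.042*ZC,M]),"top",proj(c,[M+.042*ZC,M]))
E
```

```text
t 12.6 tcp [ 0.49   -0.0439  0.247 ] j [ 14.9   3.5 -21.6   2.  -56.7 -13.5] F [-0.3 -0.   0.3] w 0.258
[[0.144, -0.989, -0.042], [0.009, -0.041, 0.999], [-0.99, -0.144, 0.003]]
0.006 [[-8.2, 6.4, -33.0, -14.5, -21.7, -67.2]]
0.05 [[-8.6, 1.2, -32.7, -12.2, -27.1, -69.4]]
0.1 [[-9.3, -4.2, -31.4, -10.6, -33.8, -70.9]]
0.14 [[-10.0, -8.1, -29.6, -9.8, -39.5, -71.5]]
shift cm [ -3.81   6.76 -15.4 ] turn/10deg [ 8.866 -1.693 -1.711] rows>= 8.6
expected top px side [[320.46229614 269.96200822]
 [327.76280766 280.20689697]] top [[398.54877009 267.89773719]
 [395.88176318 260.86050823]]
```

View pics/s7.png

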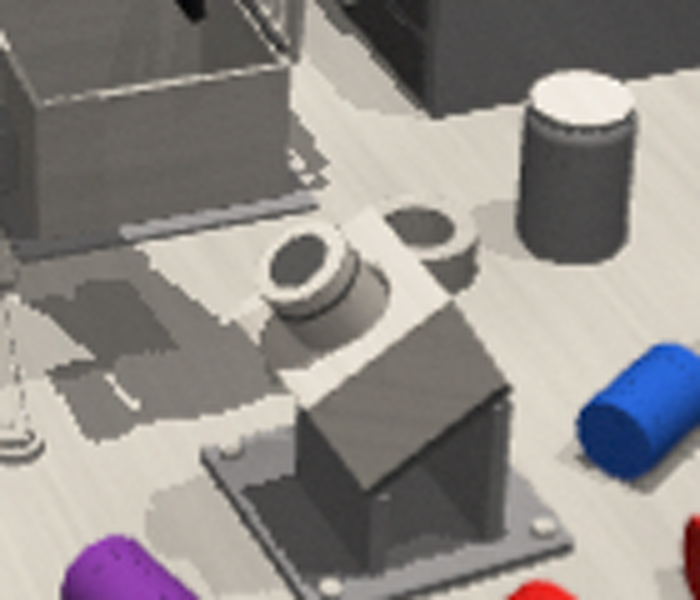

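View pics/t7.png

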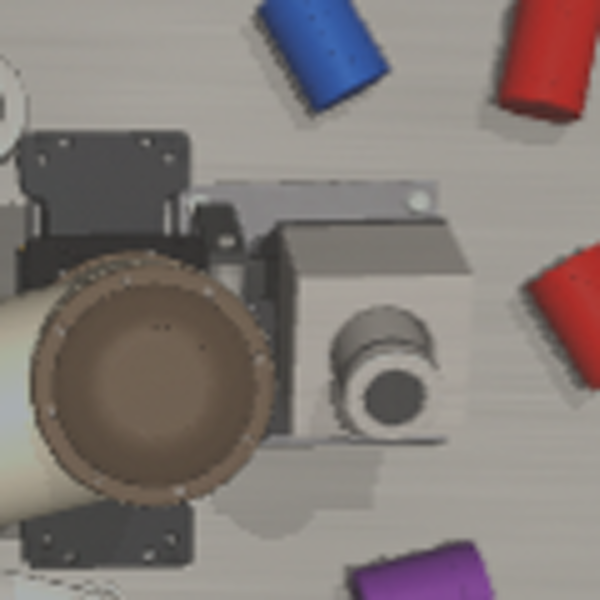

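```bash
python3 - <<'E'
from h import *
c=r.get_calibration("top");cs=r.get_calibration("side")
def ell(fn,x0,y0,x1,y1,th,s=6):
    g=cv2.cvtColor(cv2.imread(fn),cv2.COLOR_BGR2GRAY)[y0:y1,x0:x1]; g=cv2.resize(g,None,fx=s,fy=s,interpolation=cv2.INTER_CUBIC)
    b=cv2.threshold(g,th,255,cv2.THRESH_BINARY_INV)[1]; out=[]
    for ct in cv2.findContours(b,cv2.RETR_LIST,cv2.CHAIN_APPROX_NONE)[0]:
        if cv2.contourArea(ct)>600: e=cv2.fitEllipse(ct); out.append((np.array(e[0])/s-.5+.5/s+[x0,y0],np.round(e[1],0)/s))
    return out
a=ell("pics/t7f.png",386,258,412,280,95); b=ell("pics/s7f.png",308,262,334,286,95); print(a,b)
import itertools
def tri(u,v):
    o1,d1=ray(c,u);o2,d2=ray(cs,v); d1=d1[0]/np.linalg.norm(d1);d2=d2[0]/np.linalg.norm(d2)
    A=np.c_[d1,-d2]; t=np.linalg.lstsq(A,o2-o1,rcond=None)[0]; p,q=o1+t[0]*d1,o2+t[1]*d2; return (p+q)/2,np.linalg.norm(p-q)
for (u,_),(v,_) in itertools.product(a,b):
    p,e=tri(u,v); print(u,v,p,e,((p-M)@np.c_[XC,YC,ZC]).round(4))
# same for initial
a=ell("pics/top0.png",382,248,412,276,95,6);b=ell("pics/side0.png",315,268,342,294,110,6)
for (u,x),(v,y) in itertools.product(a,b):
    p,e=tri(u,v); print("init",u,v,x,y,p,e,((p-M)@np.c_[XC,YC,ZC]).round(4))
D=np.load("pics/s7.npy"); print((dep(cs,[(320,272),(321,275),(317,270)],D)-M)@np.c_[XC,YC,ZC])
E
```

```text
[(array([398.34999466, 269.06798808]), array([10.16666667, 11.5       ])), (array([374.64276632, 252.73193868]), array([19.16666667, 32.5       ]))] [(array([322.22990163, 279.88833872]), array([ 7.66666667, 16.5       ])), (array([319.03811137, 271.68972969]), array([ 7.33333333, 11.5       ]))]
[398.34999466 269.06798808] [322.22990163 279.88833872] [ 0.47426566 -0.20346641  0.16250673] 0.004119511879394197 [-0.0127 -0.0048  0.018 ]
[398.34999466 269.06798808] [319.03811137 271.68972969] [ 0.46991139 -0.19877369  0.1854121 ] 0.0010876080547753881 [-0.0048  0.0001  0.0399]
[374.64276632 252.73193868] [322.22990163 279.88833872] [ 0.51014147 -0.14479162  0.11676286] 0.015422978762120601 [-0.0023  0.0523 -0.0409]
[374.64276632 252.73193868] [319.03811137 271.68972969] [ 0.5048575  -0.14095747  0.14188982] 0.020560340814309016 [ 0.0058  0.0563 -0.0165]
init [395.8227361  261.14859772] [327.11269633 280.53419113] [10.         11.16666667] [ 7.66666667 11.5       ] [ 0.49286325 -0.19761483  0.15254051] 0.0009718722561935733 [-0.0014  0.0002 -0.0001]
init [395.8227361  261.14859772] [317.56041908 269.99117057] [10.         11.16666667] [ 5.66666667 10.66666667] [ 0.48034169 -0.18940361  0.18375463] 0.020788182228583574 [0.0037 0.009  0.033 ]
[[-0.00387047 -0.001118    0.03857402]
 [-0.00660545 -0.01364135  0.03999716]
 [-0.00660255  0.01003852  0.03984656]]
```

Call:
play_rows(
  plan=[
    [[-2,1,-2,0.9,-0.2,-0.2],[-3,2,-5,1.8,-0.4,-0.4],[-4,3,-8,2.7,-0.6,-0.6],[-4,4.5,-11,3.6,-0.7,-0.7],[-4,5.5,-13,4.5,-0.9,-0.9]],
  ],
)

```text
time_s: 13.32
tcp_pos: [0.4345, -0.1775, 0.277]
ee_rot: [[0.332, -0.703, 0.629], [0.098, 0.689, 0.718], [-0.938, -0.177, 0.298]]
wrist_force: [-0.1, -0.8, -0.1]
gripper_width: 0.872
```

```bash
python3 - <<'E'
from h import *
st(); A=tool(-ZC,XC); mv(M-.003*XC+.14*ZC,A)
E
```

```text
t 13.32 tcp [ 0.4345 -0.1775  0.277 ] j [ -8.3  -3.3 -21.6 -10.4 -53.6 -29.6] F [-0.1 -0.8 -0.1] w 0.872
[[0.332, -0.703, 0.629], [0.098, 0.689, 0.718], [-0.938, -0.177, 0.298]]
shift cm [-0.29 -0.63 -2.63] turn/10deg [ 4.326 -0.792 -0.848] rows>= 4.2
```

Call:
play_rows(
  plan=[
    [[0,-0.2,-0.6,0.9,-0.2,-0.2],[-0.1,-0.3,-1.2,1.8,-0.35,-0.35],[-0.2,-0.5,-1.9,2.7,-0.5,-0.55],[-0.3,-0.6,-2.5,3.6,-0.65,-0.7],[-0.3,-0.6,-2.6,4.33,-0.8,-0.85]],
  ],
)

```text
time_s: 13.95
tcp_pos: [0.4216, -0.1999, 0.273]
ee_rot: [[0.5, -0.044, 0.865], [0.022, 0.999, 0.037], [-0.866, 0.001, 0.501]]
wrist_force: [0.3, -0.4, -0.6]
gripper_width: 0.902
```

Call:
play_rows(
  plan=[
    [[0,0,0,0,0,0],[0,0,0,0,0,0]],
  ],
)

```text
time_s: 14.2
tcp_pos: [0.4224, -0.1996, 0.2741]
ee_rot: [[0.501, -0.051, 0.864], [0.023, 0.999, 0.045], [-0.865, -0.002, 0.501]]
wrist_force: [-0.5, -0.8, -0.6]
gripper_width: 0.9
```

```bash
python3 - <<'E'
from h import *
s=st(); A=tool(-ZC,XC); mv(M-.003*XC+.14*ZC,A);mv(M-.003*XC+.006*ZC,A)
c=r.get_calibration("wrist"); im,d=r.capture("wrist"); cv2.imwrite("pics/w8.png",im); print(proj(c,[M+.042*ZC-.0045*XC, M]))
E
```

```text
t 14.2 tcp [ 0.4224 -0.1996  0.2741] j [ -9.9  -8.3 -29.8  -9.9 -39.4 -71.1] F [-0.5 -0.8 -0.6] w 0.9
[[0.501, -0.051, 0.864], [0.023, 0.999, 0.045], [-0.865, -0.002, 0.501]]
shift cm [ 0.04 -0.13 -0.14] turn/10deg [ 0.041  0.009 -0.009] rows>= 0.0
shift cm [13.44 -0.15 -0.16] turn/10deg [ 0.041  0.009 -0.009] rows>= 2.2
[[315.93770044 231.89205818]
 [316.30431069 223.37712038]]
```

View pics/w8.png

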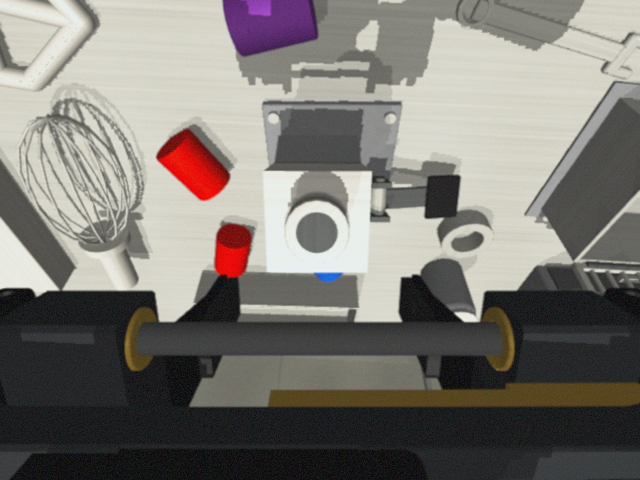

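The wrist view shows the raised bush at (317,230), as predicted and midway between the fingers. Going down along its axis.

Call:
play_rows(
  plan=[
    [[3,-0.1,-0.1,0,0,0],[6.5,-0.15,-0.15,0,0,0],[9.5,-0.15,-0.15,0,0,0],[11.5,-0.15,-0.15,0,0,0],[12.6,-0.15,-0.15,0,0,0]],
  ],
)

```text
time_s: 14.88
tcp_pos: [0.4847, -0.1983, 0.1636]
ee_rot: [[0.5, -0.05, 0.864], [0.023, 0.999, 0.044], [-0.866, -0.002, 0.501]]
wrist_force: [0.0, -0.5, 0.2]
gripper_width: 0.901
```

```bash
python3 - <<'E'
from h import *
s=st(); A=tool(-ZC,XC); mv(M-.003*XC+.006*ZC,A)
E
```

```text
t 14.88 tcp [ 0.4847 -0.1983  0.1636] j [ -8.4   5.4 -33.1 -14.6 -22.5 -66.7] F [ 0.  -0.5  0.2] w 0.901
[[0.5, -0.05, 0.864], [0.023, 0.999, 0.044], [-0.866, -0.002, 0.501]]
shift cm [ 0.76  0.01 -0.01] turn/10deg [ 0.034  0.005 -0.009] rows>= 0.1
```

Call:
play_rows(
  plan=[
    [[0.4,0,0,0,0,0],[0.7,0,0,0,0,0],[0.7,0,0,0,0,0]],
  ],
)

```text
time_s: 15.25
tcp_pos: [0.4878, -0.1982, 0.1594]
ee_rot: [[0.503, -0.049, 0.863], [0.023, 0.999, 0.043], [-0.864, -0.002, 0.503]]
wrist_force: [-0.2, -0.4, 0.0]
gripper_width: 0.901
```

Call:
play_rows(
  hand=0,
  plan=[
    [[0,0,0,0,0,0],[0,0,0,0,0,0],[0,0,0,0,0,0],[0,0,0,0,0,0]],
  ],
)

```text
time_s: 15.75
tcp_pos: [0.4878, -0.1982, 0.159]
ee_rot: [[0.502, -0.049, 0.863], [0.023, 0.999, 0.043], [-0.864, -0.002, 0.503]]
wrist_force: [-0.7, 0.0, 1.1]
gripper_width: 0.564
```

```bash
python3 - <<'E'
from h import *
s=st(); print("rel",((s["tcp_pos"]-M)@np.c_[XC,YC,ZC]).round(4))
E
```

```text
t 15.75 tcp [ 0.4878 -0.1982  0.159 ] j [ -8.4   6.  -33.2 -15.  -21.8 -66.3] F [-0.7  0.   1.1] w 0.564
[[0.502, -0.049, 0.863], [0.023, 0.999, 0.043], [-0.864, -0.002, 0.503]]
rel [-0.0025 -0.0001  0.008 ]
```

Call:
play_rows(
  plan=[
    [[-1,0,0,0,0,0],[-2.2,0,0,0,0,0],[-3.6,0,0,0,0,0],[-5.2,0,0,0,0,0],[-7,0,0,0,0,0]],
  ],
)

```text
time_s: 16.38
tcp_pos: [0.4511, -0.1996, 0.2198]
ee_rot: [[0.501, -0.049, 0.864], [0.023, 0.999, 0.043], [-0.865, -0.001, 0.501]]
wrist_force: [0.3, -0.4, -4.0]
gripper_width: 0.571
```

Call:
play_rows(
  plan=[
    [[-2,0,0,0,0,0],[-3.5,0,0,0,0,0],[-4,0,0,0,0,0],[-4,0,0,0,0,0]],
  ],
)

```text
time_s: 16.88
tcp_pos: [0.4323, -0.2006, 0.254]
ee_rot: [[0.502, -0.049, 0.863], [0.023, 0.999, 0.043], [-0.865, -0.002, 0.503]]
wrist_force: [0.2, -0.4, -3.4]
gripper_width: 0.565
```

```bash
python3 - <<'E'
from h import *; from ik import ik
s=st()
im,d=r.capture("side"); crop(im,230,150,430,300,4,"pics/s9.png"); np.save("pics/s9.npy",d); cv2.imwrite("pics/s9f.png",im)
T=tool([0,0,-1],az(-1.8))
mv([.47,.0,.30],T); 
for p in ([.47,0,.3],[.518,.1965,.25],[.518,.1965,.055]): print([q.round(1).tolist() for q in ik(np.array(p),T)])
E
```

```text
t 16.88 tcp [ 0.4323 -0.2006  0.254 ] j [ -9.8  -6.2 -30.9 -10.6 -36.1 -70.4] F [ 0.2 -0.4 -3.4] w 0.565
[[0.502, -0.049, 0.863], [0.023, 0.999, 0.043], [-0.865, -0.002, 0.503]]
shift cm [-1.67 19.84  6.45] turn/10deg [ 0.45   3.01  -0.114] rows>= 3.3
[[19.9, 3.8, -12.5, -0.0, -73.8, -111.7]]
[[37.5, 14.0, -7.1, 0.0, -68.9, -129.3]]
[[37.5, 25.5, -21.6, -0.0, -42.9, -129.3]]
```

View pics/s9.png

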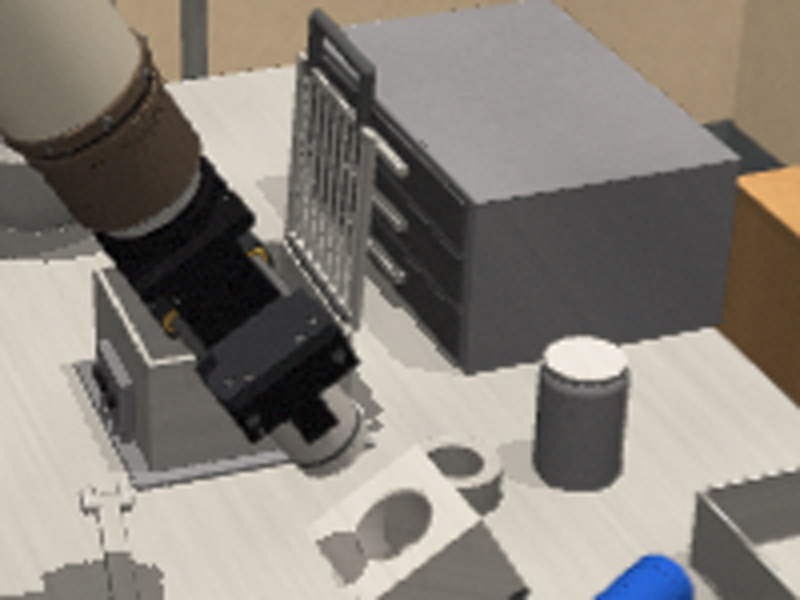

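The side view shows the bush held clear of the cell at (325,435), with the guard still upright. Going upright and over to the station.

Call:
play_rows(
  plan=[
    [[-1,3,0.5,0.1,0.5,0],[-1.5,7,1.8,0.2,1.2,0],[-1.6,11.5,3.4,0.3,2,0],[-1.7,16,5,0.4,2.6,-0.1],[-1.7,19.8,6.4,0.45,3.0,-0.1]],
  ],
)

```text
time_s: 17.55
tcp_pos: [0.471, 0.002, 0.2999]
ee_rot: [[0.001, 0.029, 1.0], [0.002, 1.0, -0.029], [-1.0, 0.002, 0.001]]
wrist_force: [1.0, -0.6, -3.1]
gripper_width: 0.569
```

Call:
play_rows(
  plan=[
    [[0,0,0,0,0,0],[0,0,0,0,0,0]],
  ],
)

```text
time_s: 17.8
tcp_pos: [0.4697, -0.0003, 0.2994]
ee_rot: [[0.001, 0.03, 1.0], [0.002, 1.0, -0.03], [-1.0, 0.002, 0.001]]
wrist_force: [-0.8, -0.8, -4.4]
gripper_width: 0.566
```

```bash
python3 - <<'E'
from h import *
s=st(); T=tool([0,0,-1],az(-1.8)); mv([.518,.1965,.25],T)
im,d=r.capture("side"); crop(im,180,120,380,270,4,"pics/s10.png"); np.save("pics/s10.npy",d); cv2.imwrite("pics/s10f.png",im)
E
```

```text
t 17.8 tcp [ 4.697e-01 -3.000e-04  2.994e-01] j [ 1.980e+01  3.700e+00 -1.260e+01 -1.000e-01 -7.360e+01 -1.115e+02] F [-0.8 -0.8 -4.4] w 0.566
[[0.001, 0.03, 1.0], [0.002, 1.0, -0.03], [-1.0, 0.002, 0.001]]
shift cm [ 4.97 19.81  4.23] turn/10deg [ 0.007  0.006 -0.009] rows>= 3.3
```

View pics/s10.png

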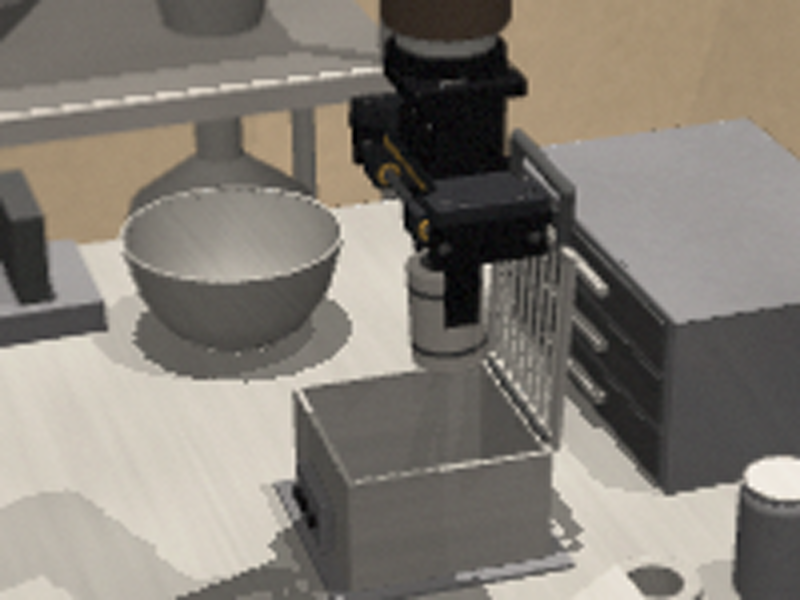

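```bash
cat > cyl.py <<'E'
from h import *
from scipy.optimize import least_squares
def cyl(C,g,center,zlo,zhi):
    k=(np.linalg.norm(C[...,:2]-center[:2],axis=-1)<.04)&(C[...,2]>zlo)&(C[...,2]<zhi)&(g>70)
    P=C[k]
    f=lambda q:(np.linalg.norm((P-[q[0],q[1],center[2]])[:,:2]-np.outer(P[:,2]-center[2],q[2:4]),axis=1)-.025)
    o=least_squares(f,[center[0],center[1],0,0],loss='soft_l1',f_scale=.001); return o.x,len(P),np.median(np.abs(f(o.x))),P
E
python3 - <<'E'
from cyl import *
cs=r.get_calibration("side"); D=np.load("pics/s10.npy"); im=cv2.imread("pics/s10f.png"); g=cv2.cvtColor(im,cv2.COLOR_BGR2GRAY)
C=cloud(cs,D); s=r.sense(); t=s["tcp_pos"]
x,n,e,P=cyl(C,g,np.array([t[0],t[1],t[2]]),t[2]-.045,t[2]+.035)
print(x,n,e,"axis at tcp height minus tcp",x[:2]-t[:2],"tilt deg",np.degrees(x[2:]),"zmin-t",np.percentile(P[:,2],[1,50,99])-t[2])
E
```

```text
[ 4.70016622e-01 -4.37636422e-04 -1.56165330e-02 -3.62638926e-02] 317 0.0015588406283156692 axis at tcp height minus tcp [0.00072156 0.00041392] tilt deg [-0.89476143 -2.077768  ] zmin-t [-0.03807922 -0.00930774  0.03223883]
```

```bash
python3 - <<'E'
from h import *
c=r.get_calibration("top"); im,d=r.capture("top"); crop(im,190,190,330,310,5.5,"pics/t10.png"); C=cloud(c,d)
g=cv2.cvtColor(im,cv2.COLOR_BGR2GRAY)
m=((g<75)&(C[...,2]<.03)&(C[...,2]>.0)&(np.linalg.norm(C[...,:2]-[.518,.1965],axis=-1)<.06)).astype(np.uint8)
m=cv2.morphologyEx(m,cv2.MORPH_CLOSE,np.ones((3,3)))
ct=max(cv2.findContours(m,cv2.RETR_EXTERNAL,cv2.CHAIN_APPROX_NONE)[0],key=cv2.contourArea); e=cv2.fitEllipse(ct); print(e,onz(c,[e[0]],.016))
E
```

```text
((245.1044158935547, 243.30543518066406), (8.66262435913086, 27.18585205078125), 74.23481750488281) [[0.54500512 0.2079522  0.016     ]]
```

View pics/t10.png

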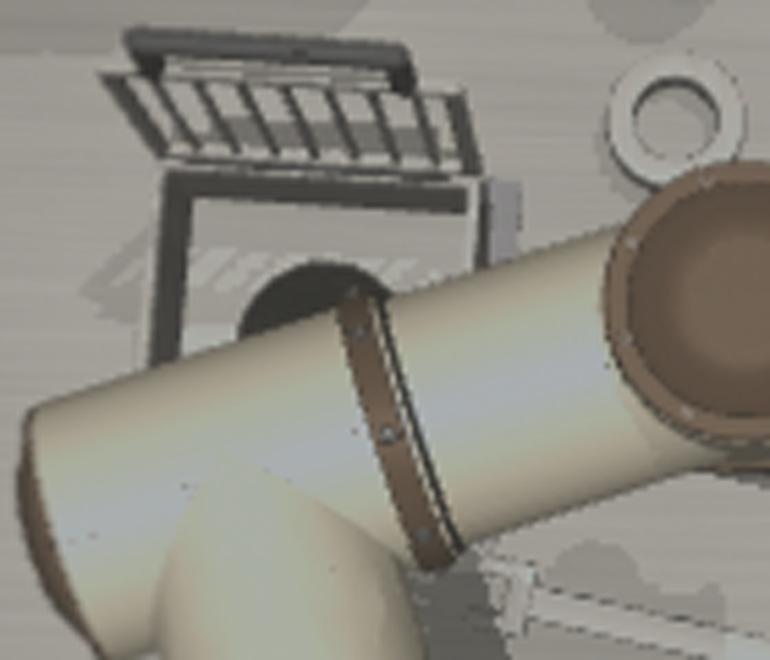

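```bash
python3 - <<'E'
from h import *
c=r.get_calibration("top"); im=cv2.imread("pics/top0.png"); g=cv2.cvtColor(im,cv2.COLOR_BGR2GRAY)
m=(g<72).astype(np.uint8); m[:234]=0;m[274:]=0;m[:,:229]=0;m[:,269:]=0
m=cv2.morphologyEx(m,cv2.MORPH_OPEN,np.ones((2,2)))
n,l,stt,_=cv2.connectedComponentsWithStats(m); keep=np.isin(l,[i for i in range(1,n) if stt[i,4]>15])
pts=np.argwhere(keep)[:,::-1].astype(np.float32); h=cv2.convexHull(pts); print(len(pts)); (ce,rad)=cv2.minEnclosingCircle(h); e=cv2.fitEllipse(h); print(ce,rad,e,onz(c,[ce,e[0]],.016))
# well floor/wall check: rim from w5 / side images: rim corners in w? use s10 side picture rim corners
cs=r.get_calibration("side")
f=lambda x,y:(180+(x+.5)/4-.5,120+(y+.5)/4-.5)
q=onz(cs,[f(296,393),f(352,480),f(550,452),f(485,362)],.098); print(q,q.mean(0))
f=lambda x,y:(190+(x+.5)/5.5-.5,190+(y+.5)/5.5-.5)
print(onz(c,[f(163,172),f(487,183)],.098))
E
```

```text
542
(249.5, 254.19564819335938) 15.79309368133545 ((249.67221069335938, 254.15512084960938), (30.65062141418457, 31.20647621154785), 135.8211669921875) [[0.51440236 0.19410225 0.016     ]
 [0.51453181 0.19362037 0.016     ]]
[[0.43941553 0.26855645 0.098     ]
 [0.44020784 0.12759546 0.098     ]
 [0.59292625 0.11537568 0.098     ]
 [0.59720592 0.26623428 0.098     ]] [0.51743889 0.19444047 0.098     ]
[[0.59377734 0.27038525 0.098     ]
 [0.59291678 0.11130852 0.098     ]]
```

Call:
play_rows(
  plan=[
    [[-1,3,0.6,0,0,0],[-1,8,1.7,0,0,0],[0,13,2.8,0,0,0],[0,17.5,3.8,0,0,0],[0,19.6,4.2,0,0,0]],
  ],
)

```text
time_s: 18.52
tcp_pos: [0.5178, 0.1951, 0.3004]
ee_rot: [[0.002, 0.03, 1.0], [0.002, 1.0, -0.03], [-1.0, 0.002, 0.002]]
wrist_force: [0.3, -0.7, -3.1]
gripper_width: 0.566
```

Call:
play_rows(
  plan=[
    [[0,0,0,0,0,0],[0,0,0,0,0,0]],
  ],
)

```text
time_s: 18.77
tcp_pos: [0.5173, 0.1928, 0.3011]
ee_rot: [[0.002, 0.032, 0.999], [0.001, 0.999, -0.032], [-1.0, 0.002, 0.002]]
wrist_force: [0.1, -0.2, -2.8]
gripper_width: 0.566
```

```bash
python3 - <<'E'
from h import *
s=st(); T=tool([0,0,-1],az(-1.8)); mv([.5175,.195,.20],T)
im,d=r.capture("wrist"); cv2.imwrite("pics/w11.png",im); np.save("pics/w11.npy",d)
im,d=r.capture("side"); crop(im,180,80,380,270,4,"pics/s11.png")
E
```

```text
t 18.77 tcp [0.5173 0.1928 0.3011] j [  37.3   12.2   -2.3    0.   -75.4 -129.1] F [ 0.1 -0.2 -2.8] w 0.566
[[0.002, 0.032, 0.999], [0.001, 0.999, -0.032], [-1.0, 0.002, 0.002]]
shift cm [ 1.011e+01  2.100e-01 -1.000e-02] turn/10deg [-0.002  0.013 -0.009] rows>= 1.6
```

View pics/w11.png

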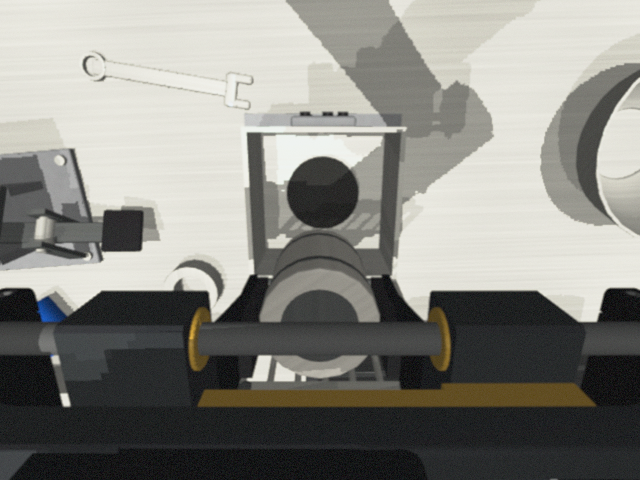

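View pics/s11.png

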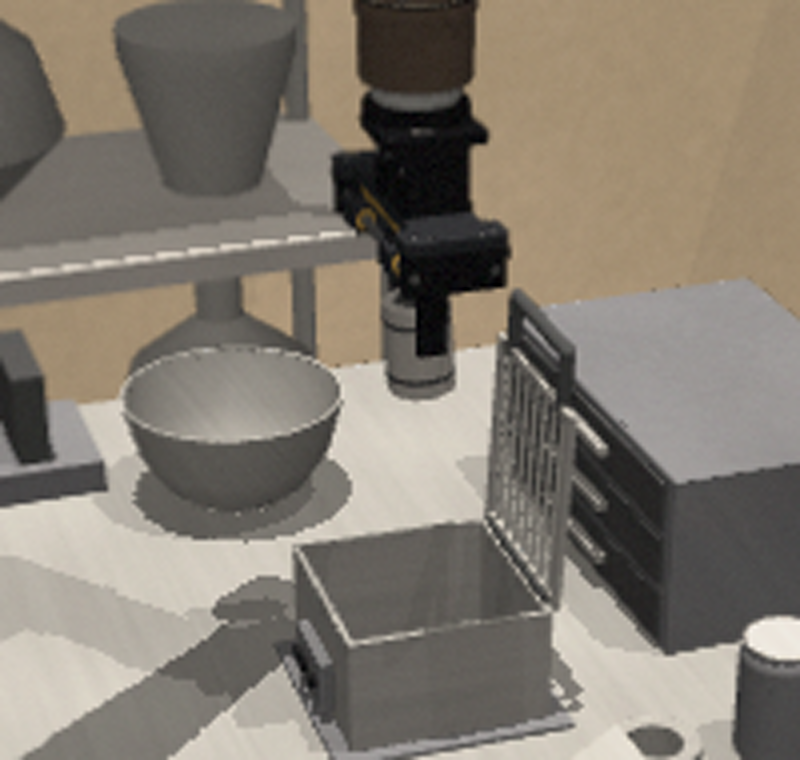

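```bash
python3 - <<'E'
from h import *
c=r.get_calibration("wrist"); im=cv2.imread("pics/w11.png"); g=cv2.cvtColor(im,cv2.COLOR_BGR2GRAY)
for th in (50,60,70):
    m=(g<th).astype(np.uint8); m[:148]=0;m[232:]=0;m[:,:280]=0;m[:,366:]=0
    m=cv2.morphologyEx(m,cv2.MORPH_OPEN,np.ones((3,3)))
    ct=max(cv2.findContours(m,cv2.RETR_EXTERNAL,cv2.CHAIN_APPROX_NONE)[0],key=cv2.contourArea); e=cv2.fitEllipse(cv2.convexHull(ct)); print(e,onz(c,[e[0]],.016))
q=onz(c,[(246,129),(403,129)],.098); print(q, np.degrees(np.arctan2(-(q[0]-q[1])[0],(q[0]-q[1])[1])))
C=cloud(c,np.load("pics/w11.npy")); print(C[192,322],C[160,322])
print(onz(c,[(322,192)],.016), r.sense()["tcp_pos"])
E
```

```text
((322.2709045410156, 193.1320037841797), (67.54169464111328, 69.23529052734375), 88.70882415771484) [[0.51835117 0.19779951 0.016     ]]
((322.5174865722656, 193.7685546875), (66.3970947265625, 69.90723419189453), 75.83673858642578) [[0.51916133 0.19808286 0.016     ]]
((322.38568115234375, 192.5525665283203), (69.52918243408203, 70.39437103271484), 55.781829833984375) [[0.51762809 0.19796401 0.016     ]]
[[0.43863218 0.12554978 0.098     ]
 [0.44353515 0.27752684 0.098     ]] 178.1522089672342
[0.5167528  0.19750203 0.01694708] [0.47756351 0.19866443 0.01847714]
[[0.51691922 0.19750483 0.016     ]] [0.51740591 0.19273807 0.30132696]
```

Call:
play_rows(
  plan=[
    [[4,0.35,0.1,0,0,0],[9,0.35,0.1,0,0,0],[14,0.35,0.1,0,0,0],[18.5,0.35,0.1,0,0,0],[21.5,0.35,0.1,0,0,0]],
  ],
)

```text
time_s: 19.5
tcp_pos: [0.5186, 0.1964, 0.0843]
ee_rot: [[0.001, 0.032, 0.999], [0.001, 0.999, -0.032], [-1.0, 0.001, 0.001]]
wrist_force: [0.1, 0.1, -3.8]
gripper_width: 0.567
```

Call:
play_rows(
  plan=[
    [[0.6,0,0,0,0,0],[1.0,0,0,0,0,0],[1.4,0,0,0,0,0],[1.8,0,0,0,0,0],[1.8,0,0,0,0,0]],
  ],
)

```text
time_s: 20.12
tcp_pos: [0.5193, 0.198, 0.0681]
ee_rot: [[0.003, 0.031, 1.0], [0.002, 1.0, -0.031], [-1.0, 0.002, 0.003]]
wrist_force: [0.2, -0.7, -3.3]
gripper_width: 0.57
```

```bash
python3 - <<'E'
from h import *
s=st(); T=tool([0,0,-1],az(-1.8)); mv([.518,.1965,.0535],T)
E
```

```text
t 20.12 tcp [0.5193 0.198  0.0681] j [  37.6   24.5  -20.8    0.   -44.5 -129.3] F [ 0.2 -0.7 -3.3] w 0.57
[[0.003, 0.031, 1.0], [0.002, 1.0, -0.031], [-1.0, 0.002, 0.003]]
shift cm [ 1.46 -0.16 -0.13] turn/10deg [ 0.005  0.016 -0.012] rows>= 0.2
```

Lowering slowly until the force shows contact.

Call:
play_rows(
  plan=[
    [[0.25,-0.1,-0.1,0,0,0],[0.5,-0.1,-0.1,0,0,0],[0.75,-0.1,-0.1,0,0,0],[1.0,-0.1,-0.1,0,0,0]],
  ],
)

```text
time_s: 20.62
tcp_pos: [0.5183, 0.197, 0.0577]
ee_rot: [[0.003, 0.031, 1.0], [0.002, 1.0, -0.031], [-1.0, 0.002, 0.003]]
wrist_force: [0.6, 0.3, -3.1]
gripper_width: 0.567
```

Call:
play_rows(
  plan=[
    [[0.1,0,0,0,0,0],[0.2,0,0,0,0,0]],
  ],
)

```text
time_s: 20.88
tcp_pos: [0.5184, 0.1971, 0.0558]
ee_rot: [[0.003, 0.031, 1.0], [0.002, 1.0, -0.031], [-1.0, 0.002, 0.003]]
wrist_force: [-0.7, -0.3, -3.4]
gripper_width: 0.567
```

Call:
play_rows(
  plan=[
    [[0.1,0,0,0,0,0],[0.2,0,0,0,0,0]],
  ],
)

```text
time_s: 21.12
tcp_pos: [0.5192, 0.1971, 0.0551]
ee_rot: [[0.004, 0.03, 1.0], [0.002, 1.0, -0.03], [-1.0, 0.002, 0.004]]
wrist_force: [0.1, -2.7, 7.0]
gripper_width: 0.566
```

Contact is made at 7 N upward. I'll ease off slightly and open.

Call:
play_rows(
  plan=[
    [[-0.1,0,0,0,0,0],[-0.1,0,0,0,0,0]],
  ],
)

```text
time_s: 21.38
tcp_pos: [0.5187, 0.1971, 0.0554]
ee_rot: [[0.004, 0.03, 1.0], [0.002, 1.0, -0.03], [-1.0, 0.002, 0.004]]
wrist_force: [-0.2, -1.6, 1.7]
gripper_width: 0.57
```

Call:
play_rows(
  hand=0.8,
  plan=[
    [[0,0,0,0,0,0],[0,0,0,0,0,0],[0,0,0,0,0,0],[0,0,0,0,0,0]],
  ],
)

```text
time_s: 21.88
tcp_pos: [0.5183, 0.1971, 0.0548]
ee_rot: [[0.003, 0.031, 1.0], [0.002, 1.0, -0.031], [-1.0, 0.002, 0.002]]
wrist_force: [-0.2, 0.2, -0.2]
gripper_width: 0.793
```

Call:
play_rows(
  plan=[
    [[-1,0,0,0,0,0],[-3,0,0,0,0,0],[-7,0,0,0,0,0],[-12,0,0,0,0,0],[-18,0,0,0,0,0]],
  ],
)

```text
time_s: 22.5
tcp_pos: [0.5173, 0.1963, 0.2366]
ee_rot: [[0.002, 0.031, 1.0], [0.001, 1.0, -0.031], [-1.0, 0.001, 0.002]]
wrist_force: [0.6, -0.2, -0.9]
gripper_width: 0.799
```

Call:
play_rows(
  plan=[
    [[-3,0,0,0,0,0],[-5,0,-1,0,0,0],[-7,0,-2,0,0,0],[-7,0,-2,0,0,0]],
  ],
)

```text
time_s: 23.0
tcp_pos: [0.4979, 0.1975, 0.3074]
ee_rot: [[0.007, 0.03, 1.0], [0.005, 1.0, -0.03], [-1.0, 0.005, 0.007]]
wrist_force: [0.4, 0.3, -0.1]
gripper_width: 0.798
```

```bash
python3 - <<'E'
from h import *
s=st(); c=r.get_calibration("wrist")
im,d=r.capture("wrist"); cv2.imwrite("pics/w12.png",im); np.save("pics/w12.npy",d)
im,d=r.capture("side"); crop(im,180,120,380,270,4,"pics/s12.png")
print(proj(c,[[.518,.1965,.016],[.518,.1965,.086]]))
g=cv2.cvtColor(cv2.imread("pics/w12.png"),cv2.COLOR_BGR2GRAY)
C=cloud(c,np.load("pics/w12.npy")); k=(np.linalg.norm(C[...,:2]-[.518,.1965],axis=-1)<.04)&(abs(C[...,2]-.086)<.006); print(k.sum(),C[k].mean(0),C[k].min(0),C[k].max(0))
E
```

```text
t 23.0 tcp [0.4979 0.1975 0.3074] j [  39.    10.2   -4.     0.   -75.4 -130.7] F [ 0.4  0.3 -0.1] w 0.798
[[0.007, 0.03, 1.0], [0.005, 1.0, -0.03], [-1.0, 0.005, 0.007]]
[[317.2223635  206.39780821]
 [317.13045942 220.2337414 ]]
1583 [0.51882983 0.19799587 0.08699801] [0.49522366 0.17419458 0.08027368] [0.54424175 0.22269437 0.09017209]
```

View pics/w12.png

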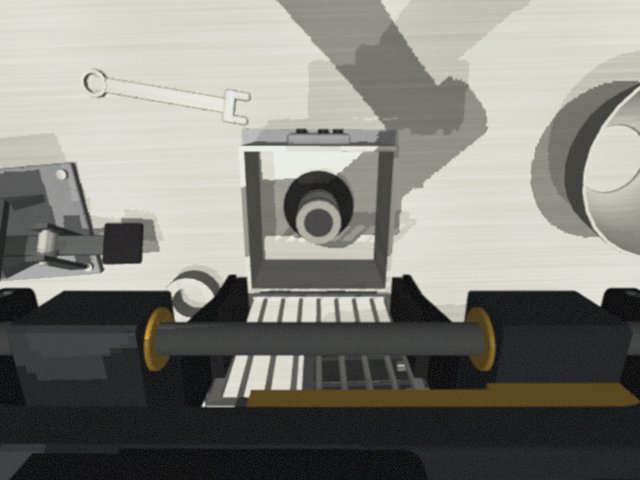

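View pics/s12.png

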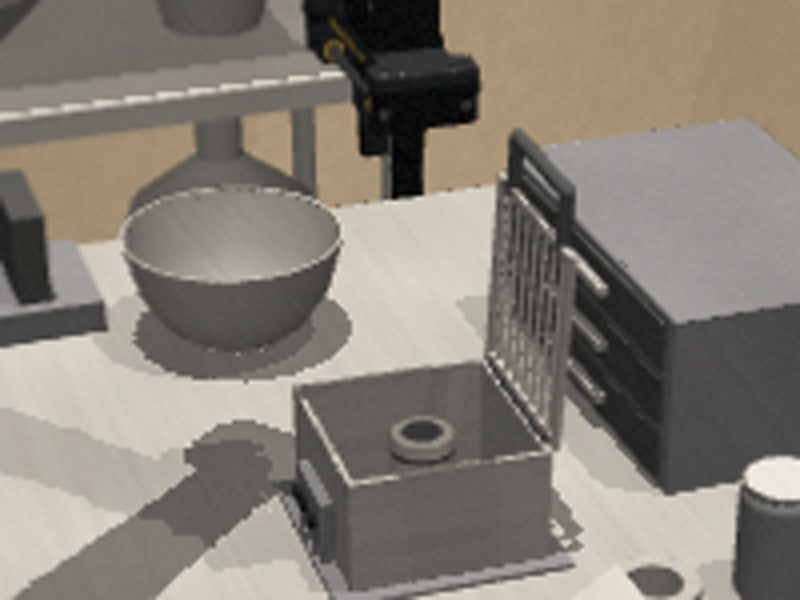

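The wrist view shows the bush top at (318,221), concentric on the pad. Depth puts it at (0.519, 0.198, 0.087), so it stands upright. The guard is still up, so I'll go to its bar.

```bash
python3 - <<'E'
from h import *; from ik import ik
B=tool([0,0,-1],az(88.6)); 
mv([.615,.193,.40],B); print([q.round(0).tolist() for q in ik(np.array([.615,.193,.40]),B)])
E
```

```text
shift cm [-9.51 -0.03 11.78] turn/10deg [-9.036  0.021  0.   ] rows>= 8.4
[[32.0, 21.0, 24.0, 0.0, -93.0, -33.0]]
```

Call:
play_rows(
  hand=0.45,
  plan=[
    [[-4,0,0,-0.9,0,0],[-7,0,0,-1.8,0,0],[-9.5,0,2,-2.7,0,0],[-9.5,0,4,-3.6,0,0],[-9.5,0,6,-4.5,0,0]],
  ],
)

```text
time_s: 23.72
tcp_pos: [0.5581, 0.1952, 0.3987]
ee_rot: [[0.001, -0.689, 0.725], [0.001, 0.725, 0.689], [-1.0, 0.0, 0.001]]
wrist_force: [-1.0, 0.3, 0.9]
gripper_width: 0.457
```

```bash
python3 - <<'E'
from h import *
st();B=tool([0,0,-1],az(88.6)); 
mv([.615,.193,.40],B)
E
```

```text
t 23.73 tcp [0.5581 0.1952 0.3987] j [ 34.9  15.1  15.   -0.  -89.8 -81.4] F [-1.   0.3  0.9] w 0.457
[[0.001, -0.689, 0.725], [0.001, 0.725, 0.689], [-1.0, 0.0, 0.001]]
shift cm [-0.12 -4.07  3.97] turn/10deg [-4.507e+00  8.000e-03  1.000e-03] rows>= 4.2
```

Call:
play_rows(
  plan=[
    [[0,-1,1,-0.9,0,0],[0,-2,2,-1.8,0,0],[0,-3,3,-2.7,0,0],[0,-4,4,-3.6,0,0],[0,-4.1,4,-4.5,0,0]],
  ],
)

```text
time_s: 24.35
tcp_pos: [0.6156, 0.1926, 0.3972]
ee_rot: [[-0.001, -1.0, 0.026], [-0.0, 0.026, 1.0], [-1.0, 0.001, -0.0]]
wrist_force: [-0.1, 0.4, -0.8]
gripper_width: 0.451
```

Call:
play_rows(
  plan=[
    [[0,0,0,0,0,0],[0,0,0,0,0,0]],
  ],
)

```text
time_s: 24.6
tcp_pos: [0.6146, 0.1927, 0.3994]
ee_rot: [[0.001, -0.999, 0.033], [0.001, 0.033, 0.999], [-1.0, -0.001, 0.001]]
wrist_force: [0.4, 0.2, -0.4]
gripper_width: 0.454
```

```bash
python3 - <<'E'
from h import *
st();B=tool([0,0,-1],az(88.6)); mv([.6145,.193,.2836],B)
c=r.get_calibration("wrist");im,d=r.capture("wrist"); cv2.imwrite("pics/w13.png",im); C=cloud(c,d)
k=(abs(C[...,2]-.305)<.012)&(abs(C[...,1]-.19)<.075)&(abs(C[...,0]-.61)<.05); print(k.sum(),C[k].mean(0),C[k].min(0),C[k].max(0)); print(np.argwhere(k).min(0),np.argwhere(k).max(0))
E
```

```text
t 24.6 tcp [0.6146 0.1927 0.3994] j [ 31.8  21.   23.4  -0.  -92.3 -33.7] F [ 0.4  0.2 -0.4] w 0.454
[[0.001, -0.999, 0.033], [0.001, 0.033, 0.999], [-1.0, -0.001, 0.001]]
shift cm [11.58  0.03  0.02] turn/10deg [-0.049  0.007  0.008] rows>= 1.9
2421 [0.61400532 0.18912244 0.3038846 ] [0.60646363 0.13366526 0.29448026] [0.62147513 0.25472697 0.30699454]
[155 312] [310 328]
```

View pics/w13.png

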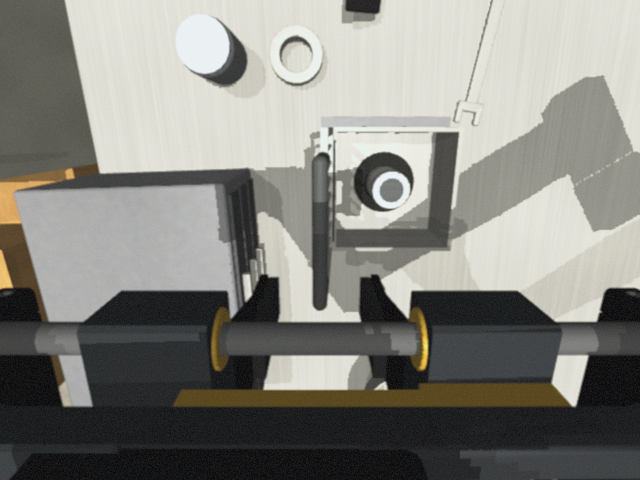

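The bar lies at column 320, rows 155–310, midway between the fingers. Going down and gripping.

Call:
play_rows(
  plan=[
    [[4,0.03,0,0,0,0],[8,0.03,0,0,0,0],[10,0.03,0,0,0,0],[11.3,0.03,0,0,0,0],[11.6,0.03,0,0,0,0]],
  ],
)

```text
time_s: 25.28
tcp_pos: [0.6145, 0.1929, 0.2838]
ee_rot: [[0.002, -1.0, 0.031], [0.001, 0.031, 1.0], [-1.0, -0.002, 0.001]]
wrist_force: [-0.2, -0.3, 0.3]
gripper_width: 0.45
```

Call:
play_rows(
  hand=0,
  plan=[
    [[0,0,0,0,0,0],[0,0,0,0,0,0],[0,0,0,0,0,0],[0,0,0,0,0,0]],
  ],
)

```text
time_s: 25.78
tcp_pos: [0.6147, 0.193, 0.2847]
ee_rot: [[0.003, -1.0, 0.031], [0.002, 0.031, 1.0], [-1.0, -0.003, 0.002]]
wrist_force: [-0.4, -0.1, 1.1]
gripper_width: 0.125
```

```bash
python3 - <<'E'
from h import *
s=st(); R0=s["ee_rot"]; ex=np.array([np.cos(np.radians(-1.8)),np.sin(np.radians(-1.8)),0])
bar=lambda a: np.array([-.2*np.cos(a)-.004*np.sin(a),.2*np.sin(a)+.004*np.cos(a)])
b0=bar(1.65)
for a in [1.6,1.5,1.4,1.3,1.2,1.1,1.,.9,.8,.7,.6,.5,.4,.3,.2,.1,.05,0,-.03]:
    d=bar(a)-b0; print(a,(R0.T@(ex*d[0]+np.array([0,0,d[1]]))*100).round(2))
E
```

```text
t 25.77 tcp [0.6147 0.193  0.2847] j [ 31.8  22.    9.2  -0.  -77.  -33.5] F [-0.4 -0.1  1.1] w 0.125
[[0.003, -1.0, 0.031], [0.002, 0.031, 1.0], [-1.0, -0.003, 0.002]]
1.6 [-0.08  1.    0.  ]
1.5 [-0.08  3.    0.  ]
1.4 [0.11 4.98 0.  ]
1.3 [0.51 6.92 0.  ]
1.2 [1.09 8.81 0.  ]
1.1 [ 1.87 10.62  0.  ]
1.0 [ 2.82 12.34  0.  ]
0.9 [ 3.95 13.94  0.  ]
0.8 [ 5.23 15.42 -0.  ]
0.7 [ 6.66 16.76 -0.  ]
0.6 [ 8.230e+00  1.794e+01 -1.000e-02]
0.5 [ 9.910e+00  1.896e+01 -1.000e-02]
0.4 [ 1.169e+01  1.980e+01 -1.000e-02]
0.3 [ 1.355e+01  2.045e+01 -2.000e-02]
0.2 [ 1.547e+01  2.091e+01 -2.000e-02]
0.1 [17.44 21.18 -0.03]
0.05 [18.44 21.24 -0.03]
0 [19.44 21.25 -0.03]
-0.03 [20.04 21.23 -0.03]
```

Call:
play_rows(
  plan=[
    [[-0.1,1,0,0,0,0],[-0.1,3,0,0,0,0],[0.1,5,0,0,0,0],[0.5,6.9,0,0,0,0],[1.1,8.8,0,0,0,0]],
  ],
)

```text
time_s: 26.4
tcp_pos: [0.5271, 0.196, 0.2742]
ee_rot: [[0.007, -1.0, 0.03], [0.004, 0.03, 1.0], [-1.0, -0.007, 0.004]]
wrist_force: [2.0, 0.6, -0.2]
gripper_width: 0.127
```

Call:
play_rows(
  plan=[
    [[0.75,1.8,0,0,0,0],[1.7,3.55,0,0,0,0],[2.85,5.15,0,0,0,0],[4.15,6.6,0,0,0,0],[5.55,7.95,0,0,0,0]],
  ],
)

```text
time_s: 27.02
tcp_pos: [0.4476, 0.199, 0.2182]
ee_rot: [[0.007, -1.0, 0.03], [0.005, 0.03, 1.0], [-1.0, -0.007, 0.005]]
wrist_force: [2.8, 1.3, 1.1]
gripper_width: 0.129
```

Call:
play_rows(
  plan=[
    [[1.55,1.2,0,0,0,0],[3.25,2.2,0,0,0,0],[5.05,3.05,0,0,0,0],[6.9,3.7,0,0,0,0],[8.8,4.15,0,0,0,0]],
  ],
)

```text
time_s: 27.65
tcp_pos: [0.4036, 0.2004, 0.1289]
ee_rot: [[0.0, -1.0, 0.032], [0.004, 0.032, 0.999], [-1.0, 0.0, 0.004]]
wrist_force: [-8.9, 6.5, 3.6]
gripper_width: 0.126
```

Call:
play_rows(
  plan=[
    [[1.0,0.15,0,0,0,0],[2.0,0.25,0,0,0,0],[2.6,0.3,0,0,0,0],[3.2,0.3,0,0,0,0]],
  ],
)

```text
time_s: 28.15
tcp_pos: [0.399, 0.2004, 0.0961]
ee_rot: [[-0.004, -0.999, 0.033], [0.003, 0.033, 0.999], [-1.0, 0.004, 0.003]]
wrist_force: [-16.6, 11.5, 1.8]
gripper_width: 0.126
```

```bash
python3 - <<'E'
from h import *
st()
E
```

```text
t 28.15 tcp [0.399  0.2004 0.0961] j [ 47.4  13.2 -33.5  -0.4 -43.3 -49. ] F [-16.6  11.5   1.8] w 0.126
[[-0.004, -0.999, 0.033], [0.003, 0.033, 0.999], [-1.0, 0.004, 0.003]]
```

Call:
play_rows(
  plan=[
    [[0,0.2,0.2,0,0,0],[0.4,0.2,0.2,0,0,0],[0.8,0.2,0.2,0,0,0],[1.1,0.2,0.2,0,0,0]],
  ],
)

```text
time_s: 28.65
tcp_pos: [0.3986, 0.2006, 0.0865]
ee_rot: [[-0.002, -1.0, 0.031], [-0.001, 0.031, 1.0], [-1.0, 0.002, -0.001]]
wrist_force: [-17.2, 1.2, 26.3]
gripper_width: 0.124
```

Call:
play_rows(
  plan=[
    [[0.1,0,0,0,0,0],[0.2,0,0,0,0,0]],
  ],
)

```text
time_s: 28.9
tcp_pos: [0.3986, 0.2006, 0.0864]
ee_rot: [[-0.002, -1.0, 0.031], [-0.001, 0.031, 1.0], [-1.0, 0.002, -0.001]]
wrist_force: [-20.6, -0.8, 31.7]
gripper_width: 0.126
```

The guard is on its stop: 32 N up at the bar and no further travel. I'll ease off and release.

Call:
play_rows(
  plan=[
    [[-0.1,0.1,0,0,0,0],[-0.15,0.2,0,0,0,0]],
  ],
)

```text
time_s: 29.15
tcp_pos: [0.3985, 0.2008, 0.0868]
ee_rot: [[0.002, -1.0, 0.03], [0.0, 0.03, 1.0], [-1.0, -0.002, 0.0]]
wrist_force: [-1.4, -4.1, 5.0]
gripper_width: 0.125
```

Call:
play_rows(
  hand=0.4,
  plan=[
    [[0,0,0,0,0,0],[0,0,0,0,0,0],[0,0,0,0,0,0],[0,0,0,0,0,0]],
  ],
)

```text
time_s: 29.65
tcp_pos: [0.3994, 0.202, 0.0855]
ee_rot: [[0.003, -1.0, 0.031], [0.002, 0.031, 1.0], [-1.0, -0.003, 0.002]]
wrist_force: [0.8, -0.4, 0.9]
gripper_width: 0.386
```

Call:
play_rows(
  plan=[
    [[-1.5,0,0,0,0,0],[-4,0,0,0,0,0],[-8,0,0,0,0,0],[-13,0,-3,0,0,0],[-18,0,-8,0,0,0]],
  ],
)

```text
time_s: 30.28
tcp_pos: [0.3968, 0.1273, 0.2614]
ee_rot: [[0.004, -1.0, 0.028], [0.002, 0.028, 1.0], [-1.0, -0.004, 0.002]]
wrist_force: [1.7, -0.1, -0.3]
gripper_width: 0.401
```

Call:
play_rows(
  plan=[
    [[-3,0,-6,0,0,0],[-6,0,-12,0,0,0],[-7,0,-18,0,0,0],[-7,0,-24,0,0,0],[-7,0,-26,0,0,0]],
  ],
)

```text
time_s: 30.9
tcp_pos: [0.3878, -0.1351, 0.3293]
ee_rot: [[0.003, -0.999, 0.034], [0.002, 0.034, 0.999], [-1.0, -0.003, 0.002]]
wrist_force: [-0.6, 0.3, 0.8]
gripper_width: 0.4
```

```bash
python3 - <<'E'
from h import *
st(); c=r.get_calibration("top")
im,d=r.capture("top"); cv2.imwrite("pics/t14.png",im); C=cloud(c,d)
im2,d2=r.capture("side"); cv2.imwrite("pics/s14.png",im2)
z=C[...,2]; m=(z>.09)&(z<.2);m[:205]=0;m[305:]=0;m[:,:205]=0;m[:,285:]=0; Q=C[m]
for x in (.40,.44,.5,.56,.6):
    k=Q[abs(Q[:,0]-x)<.008]; print(x,len(k),np.median(k[:,2]) if len(k) else 0)
k=(C[...,2]>.07)&(C[...,2]<.092)&(np.linalg.norm(C[...,:2]-[.518,.1965],axis=-1)<.035); print(k.sum(),C[k].mean(0))
crop(im,190,190,350,320,5,"pics/t14c.png")
E
```

```text
t 30.9 tcp [ 0.3878 -0.1351  0.3293] j [  3.6  -3.5 -15.6  -0.1 -77.7  -5.6] F [-0.6  0.3  0.8] w 0.4
[[0.003, -0.999, 0.034], [0.002, 0.034, 0.999], [-1.0, -0.003, 0.002]]
0.4 219 0.10840028272546354
0.44 234 0.10588705906282148
0.5 121 0.10545397094645792
0.56 124 0.10497003359921042
0.6 264 0.10553091869108056
191 [0.51903189 0.1959185  0.08576799]
```

View pics/t14c.png

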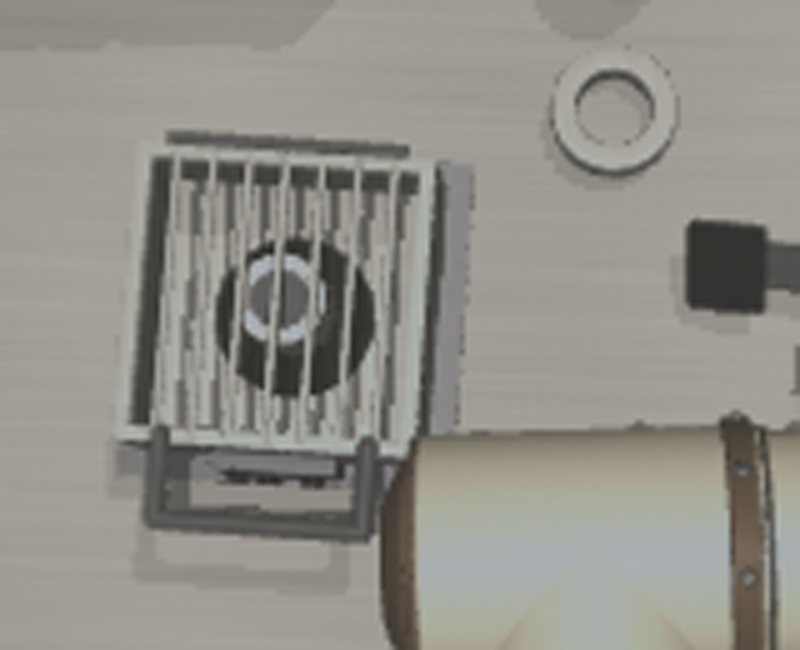

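View pics/s14.png

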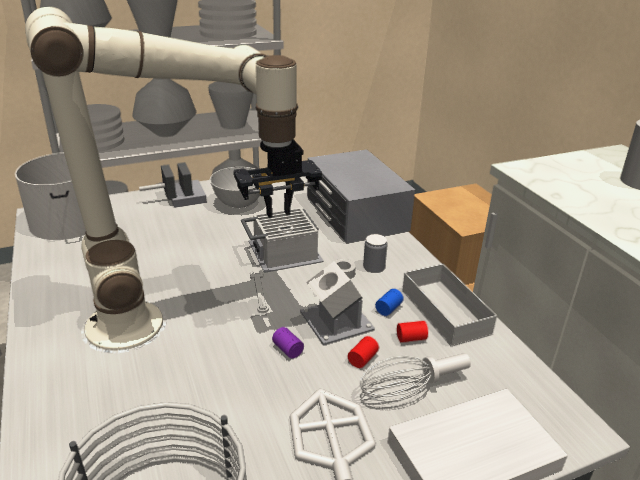

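The guard lies flat: its top is at 0.105 m along its whole length and the bar's top at 0.108 m. The bush stands on the pad at (0.519, 0.196), top at 0.086 m, and the bystanders are where they were.

Call:
play_rows(
  plan=[
    [[0,0,0,0,0,0],[0,0,0,0,0,0]],
  ],
)

```text
time_s: 31.25
tcp_pos: [0.3886, -0.1317, 0.3291]
ee_rot: [[0.003, -1.0, 0.029], [0.002, 0.029, 1.0], [-1.0, -0.003, 0.002]]
wrist_force: [0.1, 0.7, -0.7]
gripper_width: 0.399
```

```bash
python3 - <<'E'
from h import *
st(); print(r.finish_job())
E
```

```text
t 31.25 tcp [ 0.3886 -0.1317  0.3291] j [  4.1  -3.6 -15.7  -0.1 -77.7  -5.8] F [ 0.1  0.7 -0.7] w 0.399
[[0.003, -1.0, 0.029], [0.002, 0.029, 1.0], [-1.0, -0.003, 0.002]]
the job is handed in; nothing more can be done
None
```

The bush is standing on the run-in station's rubber pad with the guard shut, and I handed the job in at 31.3 s. I lifted the guard, pressed the lever to its hard stop and let go. Then I drew the bush out along the cell's axis, set it down on the pad under light contact (about 7 N), and lowered the guard to its stop.

**Last checks:**
- **Guard:** it lies flat. Its top is at about 0.105 m from hinge to front, and the bar's top is at 0.108 m (0.109 m expected when shut).
- **Bush:** it stands upright, top at 0.086 m, centred at about (0.519, 0.196). My estimates of the pad's centre ran from 0.5145 to 0.523 in x and 0.194 to 0.198 in y. The bush should therefore be within about 5 mm of the middle.
- **Other things:** in the last side picture the look-alikes and the bystanders in view looked unmoved. The arm was clear, with the wrist force near zero.

**Forces and mishaps:**
- My first approach to the lever, tilted 30°, ran up against the limits of joints 3 and 5 without passing them. I then pressed with the tool nearly vertical instead.
- The finger tips pressed the lever's stop with about 62 N for a moment, and closing the guard peaked near 38 N in the wrist. Both are under the 120 N wrist limit.

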